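Pack the varnishing kit

ROBOT

A 6-joint arm with a two-finger parallel gripper is mounted at the origin on a cart in front of the work surface, level with it; the furniture and walls round the work are solid. World frame = base frame: x ahead of the robot, y to its left, z up, the work surface at z = 0. Lengths are in mm, angles in rad, forces in N, time in s.
With the tool pointing down it reaches from about 400 to 825 mm from the base axis. Payload 7 kg.
Tool frame: the origin (TCP) lies on the centre line of the jaws, within the pads' length; the fingertips stand manip.tip_extent ahead of it and the grasp point (between the pads) lies 5 mm behind it (manip.tip_extent is the distance from the TCP to the fingertips, in mm); z points along the fingers, y is the line along which they close (so a half turn about z gives the same grasp; the last joint's range is limited). The gripper opens to 88 mm and grips with 3 to 60 N. Pads are 19 mm wide; open, the fingers measure 130 mm over their backs; the gripper's body (78 mm by 193 mm) begins 47 mm behind the grasp point.
Start: joints at [1.413, 0.359, 0.012, 0, -1.224, -0.288], TCP at [291.051, 609.003, 202.961] pointing down, gripper open.
Joint ranges: [-3.07, 3.07], [-1.43, 2.12], [-1.02, 1.25], [-3.03, 1.67], [-3.05, -0], [-3.03, 3.03]. Speed limits (rad/s): [2.39, 2.39, 3.01, 3.14, 3.14, 3.14].

INTERFACE

Orientations are given as a 3x3 rotation matrix whose columns are the frame's x, y, z axes.
In Python, from station import manip gives the robot as it stands. The module is installed in compiled form; this text tells all that it offers.
- The arm moves only by the shell command python3 -m handwheel 'ROWS' [FORCE]. ROWS is JSON, a list of rows, each a list of 5 numbers: the finger opening in mm, from 0 to 87.6, then the shift along the tool's x, y, z in mm, then the turn about the tool's z in rad. A call has 1 to 8 rows; each row is the pose to reach, as a shift and turn from the pose commanded when the call began, along the tool's axes at that moment; what a row does not reach only later rows make up. A row lasts 1/10 s, in which the tool goes at most 50 mm and 8.59 degrees, less where a joint would pass 70% of its speed; a pose out of reach is approached as far as the arm can. A call with a gripper value outside its range is refused whole. The fingers move at their own pace and stop on an object; FORCE is the grip in N (left out, the last holds). Time passes only in rows, so rows that repeat a pose let the fingers close. It gives the time, the measured TCP pose, the force, the opening and the grip force at its end, in the units of the state.
- manip.get_state(): the state, without advancing time (a new reading comes with each control period).
- manip.capture(name): name is "side" or "top" or "wrist"; returns the picture (480x640x3 uint8, blue, green, red); there is no depth.
- manip.calibration(name): a dict with "fovy" (degrees; the focal length in pixels is half the picture's height over the tangent of half this angle, whatever the lens; pixels are square), "cx", "cy" (the principal point, pixels), "eye" and "attitude" of the camera in the world. Camera axes: x right, y down, z forward; pixel columns grow to the right and rows downward; lengths in mm; the calibration is good to about 2 mm. The wrist camera is an equidistant fisheye: a pixel r from the principal point sees the ray r / f radians off the axis. A picture is of the moment at which its call begins: read the wrist's pose just before it. calibration takes no time and is no camera call; for the wrist camera it gives the pose at the moment of the call.
- manip.job_done(): hands the job in; it is judged then, once.
The state is a dict: "t": time; "q": joint angles; "qvel": joint speeds; "tau": joint torques, N m; "tcp_pos": TCP position; "tcp_rot": TCP orientation; "wrist_force": force on the tool from outside, world axes, zero at the start; "wrist_torque": the same for the moment, N m; "finger_gap": opening from 0.0 (shut) to 1.0 (fully open); "grasp_force": force on a finger pad.
Only numpy, scipy, OpenCV 4.12 (cv2) and the standard library are available. Lean on these libraries where they do the work, as an engineer would, in place of code of your own. Each camera call takes 0.05 s, during which the arm holds its last target. There are 200 camera calls.

TASK

Get the varnishing kit ready for the site visit: press each tool that lies on the grey mat into a pair of spring clips on the wooden tool rack, one tool to a pair, laid across both rails by its handle, until it snaps fully home at both ends. Tip all the amber resin lumps out of the steel scoop through the funnel into the glass jar and stand the empty scoop back upright on the plate of the balance; then lift the funnel out of the jar, so that it can be capped, and stand it spout down on the grey mat. Do not knock over the amber bottle behind the work.

Things in the scene. Friction and masses are not known exactly. Their poses are not given: they have to be found in the camera images.
- probe_a_mid (a point): hand tool: thin steel double-ended probe, 180 mm long; its straight grip is 8 mm square and 144 mm long (72 mm to each side of this point). This point lies on the axis, at the place to grip it; y runs along the tool (z up as it lies on its underside at the start). May be absent
- ivory_stick_mid (a point): hand tool: bone-coloured stick, 152 mm long, 9 mm square (76 mm to each side of this point). This point lies on the axis, at the place to grip it; y runs along the tool (z up as it lies on its underside at the start). May be absent
- pencil_mid (a point): hand tool: yellow pencil, 170 mm long, 8 mm square (83 mm to each side of this point; sharp end at -y). This point lies on the axis, at the place to grip it; y runs along the tool (z up as it lies on its underside at the start). May be absent
- brush_flat_mid (a point): hand tool: flat brush with a red handle, 194 mm long; the handle is 10 mm wide, 9 mm thick and runs from 72 mm on the -y side of this point to 73 mm on the +y side, with ferrule and bristles beyond on the -y side. This point lies on the axis, at the place to grip it; y runs along the tool (z up as it lies on its underside at the start). May be absent
- brush_round_mid (a point): hand tool: round brush with a black handle, 193 mm long; the handle is 8 mm thick and runs from 68 mm on the -y side of this point to 72 mm on the +y side, with ferrule and bristles beyond on the -y side. This point lies on the axis, at the place to grip it; y runs along the tool (z up as it lies on its underside at the start). May be absent
- clip0 (a point): tool rack, clip pair 0, the rightmost: the point where a tool's axis lies once home, midway between the near and the far clip. x runs along the tool's final direction (across the rails), y along the rails to the left, z up. To load: lay the tool side on over the near and far clip and press down; 10 to 20 N in all pushes it through both throats, then it drops onto the seats; the arms spring back
- clip1 (a point): clip pair 1 (numbered from right to left, 50 mm apart): the point where a tool's axis lies once home, midway between the near and the far clip
- clip2 (a point): clip pair 2 (numbered from right to left, 50 mm apart): the point where a tool's axis lies once home, midway between the near and the far clip
- clip3 (a point): clip pair 3 (numbered from right to left, 50 mm apart): the point where a tool's axis lies once home, midway between the near and the far clip
- clip4 (a point): clip pair 4 (numbered from right to left, 50 mm apart): the point where a tool's axis lies once home, midway between the near and the far clip
- rack: fixed wooden board, 126 x 262 x 8 mm, origin under its centre; two rails along y, 80 mm apart (66 mm free between for fingers), 5 clips each. A clip (14 mm long) is two sprung steel arms opening upward: flared mouth 19 mm wide, 22 mm over the seat; throat 5 mm wide, 12 mm over the seat; below it room for a 10 mm wide tool. Seat 28 mm over the table
- mat: grey felt mat, 250 x 310 mm, 3 mm thick, fixed; origin under its centre; the tools lie on it at the start, roughly along its x (away from the robot)
- jar: straight glass jar, 70 mm across, 100 mm high, fixed; origin at the centre of its underside, axis z. Floor of the jar 4 mm up, inner diameter 64 mm up to the mouth; the funnel hangs in the mouth at the start
- funnel: loose steel funnel, 100 g; origin at the centre of the spout's end, z up the axis. Rim 120 mm across (114 inside), 71 mm up; spout 52 mm across outside, 47 inside, 22 mm high; a flange 16 mm up rests on the jar's mouth, so the rim starts 155 mm over the table. On -x of the rim a black bar grip sticks out level: 12 mm wide and high, from 60 to 102 mm off the axis, its middle 66 mm up
- balance: white bench balance, fixed, 182 x 130 mm; origin on the table under the centre of its round steel weighing plate, 124 mm across, top 30 mm over the table; x points away from its display
- scoop: steel weighing scoop, 105 x 60 mm, walls 30 mm high, open at the front (-x, the spout); origin at the centre of its underside, z up; 160 g. It stands on the balance and holds six resin lumps; polished, the lumps slide out once it is tipped spout down by 30 to 40 degrees
- scoop_grip (a point): centre of the scoop's black grip bar (52 mm along x, 14 mm wide along y, 16 mm high), 82 mm above the scoop's underside, free from above; a round post joins its back end (+x) to the back wall, 45 mm from this point. The middle of the scoop's front lip, where the lumps leave it, lies 61 mm ahead (-x) of this point and 73 mm below it
- solvent_bottle: amber bottle, 53 mm wide, 108 mm high, origin under its centre; only a bystander
- lump0: amber-coloured faceted resin lump, about 16 mm, 12 g; origin at its middle; at the start in the scoop
- lump1: amber-coloured faceted resin lump, about 16 mm, 12 g; origin at its middle
- lump2: amber-coloured faceted resin lump, about 16 mm, 12 g; origin at its middle
- lump3: amber-coloured faceted resin lump, about 16 mm, 12 g; origin at its middle
- lump4: amber-coloured faceted resin lump, about 16 mm, 12 g; origin at its middle
- lump5: amber-coloured faceted resin lump, about 16 mm, 12 g; origin at its middle
Mind the look-alikes: they are no part of the job. Leave any blue or pink look-alike of the jar alone.

How it is judged (in metres and radians):
At the end, for the whole second after the job is handed in: Each tool present in a clip pair: axis within 4 mm sideways, 3.5 mm in height, 0.07 rad of its home line, grip point within 45 mm of the rack's middle; lumps in the jar, below 80 mm; scoop upright on the balance within 30 mm of the plate's centre in x and y; funnel upright on the mat; both at rest (((y of probe_a_mid in the frame of clip0 between -0.004 and 0.004 m and z of probe_a_mid in the frame of clip0 between -0.004 and 0.0035 m and x of probe_a_mid in the frame of clip0 between -0.045 and 0.045 m and angle between the y axis of probe_a_mid and the x axis of clip0, either way round below 0.07 rad) or (y of probe_a_mid in the frame of clip1 between -0.004 and 0.004 m and z of probe_a_mid in the frame of clip1 between -0.004 and 0.0035 m and x of probe_a_mid in the frame of clip1 between -0.045 and 0.045 m and angle between the y axis of probe_a_mid and the x axis of clip1, either way round below 0.07 rad) or (y of probe_a_mid in the frame of clip2 between -0.004 and 0.004 m and z of probe_a_mid in the frame of clip2 between -0.004 and 0.0035 m and x of probe_a_mid in the frame of clip2 between -0.045 and 0.045 m and angle between the y axis of probe_a_mid and the x axis of clip2, either way round below 0.07 rad) or (y of probe_a_mid in the frame of clip3 between -0.004 and 0.004 m and z of probe_a_mid in the frame of clip3 between -0.004 and 0.0035 m and x of probe_a_mid in the frame of clip3 between -0.045 and 0.045 m and angle between the y axis of probe_a_mid and the x axis of clip3, either way round below 0.07 rad) or (y of probe_a_mid in the frame of clip4 between -0.004 and 0.004 m and z of probe_a_mid in the frame of clip4 between -0.004 and 0.0035 m and x of probe_a_mid in the frame of clip4 between -0.045 and 0.045 m and angle between the y axis of probe_a_mid and the x axis of clip4, either way round below 0.07 rad)) and ((y of ivory_stick_mid in the frame of clip0 between -0.004 and 0.004 m and z of ivory_stick_mid in the frame of clip0 between -0.004 and 0.0035 m and x of ivory_stick_mid in the frame of clip0 between -0.045 and 0.045 m and angle between the y axis of ivory_stick_mid and the x axis of clip0, either way round below 0.07 rad) or (y of ivory_stick_mid in the frame of clip1 between -0.004 and 0.004 m and z of ivory_stick_mid in the frame of clip1 between -0.004 and 0.0035 m and x of ivory_stick_mid in the frame of clip1 between -0.045 and 0.045 m and angle between the y axis of ivory_stick_mid and the x axis of clip1, either way round below 0.07 rad) or (y of ivory_stick_mid in the frame of clip2 between -0.004 and 0.004 m and z of ivory_stick_mid in the frame of clip2 between -0.004 and 0.0035 m and x of ivory_stick_mid in the frame of clip2 between -0.045 and 0.045 m and angle between the y axis of ivory_stick_mid and the x axis of clip2, either way round below 0.07 rad) or (y of ivory_stick_mid in the frame of clip3 between -0.004 and 0.004 m and z of ivory_stick_mid in the frame of clip3 between -0.004 and 0.0035 m and x of ivory_stick_mid in the frame of clip3 between -0.045 and 0.045 m and angle between the y axis of ivory_stick_mid and the x axis of clip3, either way round below 0.07 rad) or (y of ivory_stick_mid in the frame of clip4 between -0.004 and 0.004 m and z of ivory_stick_mid in the frame of clip4 between -0.004 and 0.0035 m and x of ivory_stick_mid in the frame of clip4 between -0.045 and 0.045 m and angle between the y axis of ivory_stick_mid and the x axis of clip4, either way round below 0.07 rad)) and ((y of pencil_mid in the frame of clip0 between -0.004 and 0.004 m and z of pencil_mid in the frame of clip0 between -0.004 and 0.0035 m and x of pencil_mid in the frame of clip0 between -0.045 and 0.045 m and angle between the y axis of pencil_mid and the x axis of clip0, either way round below 0.07 rad) or (y of pencil_mid in the frame of clip1 between -0.004 and 0.004 m and z of pencil_mid in the frame of clip1 between -0.004 and 0.0035 m and x of pencil_mid in the frame of clip1 between -0.045 and 0.045 m and angle between the y axis of pencil_mid and the x axis of clip1, either way round below 0.07 rad) or (y of pencil_mid in the frame of clip2 between -0.004 and 0.004 m and z of pencil_mid in the frame of clip2 between -0.004 and 0.0035 m and x of pencil_mid in the frame of clip2 between -0.045 and 0.045 m and angle between the y axis of pencil_mid and the x axis of clip2, either way round below 0.07 rad) or (y of pencil_mid in the frame of clip3 between -0.004 and 0.004 m and z of pencil_mid in the frame of clip3 between -0.004 and 0.0035 m and x of pencil_mid in the frame of clip3 between -0.045 and 0.045 m and angle between the y axis of pencil_mid and the x axis of clip3, either way round below 0.07 rad) or (y of pencil_mid in the frame of clip4 between -0.004 and 0.004 m and z of pencil_mid in the frame of clip4 between -0.004 and 0.0035 m and x of pencil_mid in the frame of clip4 between -0.045 and 0.045 m and angle between the y axis of pencil_mid and the x axis of clip4, either way round below 0.07 rad)) and ((y of brush_flat_mid in the frame of clip0 between -0.004 and 0.004 m and z of brush_flat_mid in the frame of clip0 between -0.004 and 0.0035 m and x of brush_flat_mid in the frame of clip0 between -0.045 and 0.045 m and angle between the y axis of brush_flat_mid and the x axis of clip0, either way round below 0.07 rad) or (y of brush_flat_mid in the frame of clip1 between -0.004 and 0.004 m and z of brush_flat_mid in the frame of clip1 between -0.004 and 0.0035 m and x of brush_flat_mid in the frame of clip1 between -0.045 and 0.045 m and angle between the y axis of brush_flat_mid and the x axis of clip1, either way round below 0.07 rad) or (y of brush_flat_mid in the frame of clip2 between -0.004 and 0.004 m and z of brush_flat_mid in the frame of clip2 between -0.004 and 0.0035 m and x of brush_flat_mid in the frame of clip2 between -0.045 and 0.045 m and angle between the y axis of brush_flat_mid and the x axis of clip2, either way round below 0.07 rad) or (y of brush_flat_mid in the frame of clip3 between -0.004 and 0.004 m and z of brush_flat_mid in the frame of clip3 between -0.004 and 0.0035 m and x of brush_flat_mid in the frame of clip3 between -0.045 and 0.045 m and angle between the y axis of brush_flat_mid and the x axis of clip3, either way round below 0.07 rad) or (y of brush_flat_mid in the frame of clip4 between -0.004 and 0.004 m and z of brush_flat_mid in the frame of clip4 between -0.004 and 0.0035 m and x of brush_flat_mid in the frame of clip4 between -0.045 and 0.045 m and angle between the y axis of brush_flat_mid and the x axis of clip4, either way round below 0.07 rad)) and ((y of brush_round_mid in the frame of clip0 between -0.004 and 0.004 m and z of brush_round_mid in the frame of clip0 between -0.004 and 0.0035 m and x of brush_round_mid in the frame of clip0 between -0.045 and 0.045 m and angle between the y axis of brush_round_mid and the x axis of clip0, either way round below 0.07 rad) or (y of brush_round_mid in the frame of clip1 between -0.004 and 0.004 m and z of brush_round_mid in the frame of clip1 between -0.004 and 0.0035 m and x of brush_round_mid in the frame of clip1 between -0.045 and 0.045 m and angle between the y axis of brush_round_mid and the x axis of clip1, either way round below 0.07 rad) or (y of brush_round_mid in the frame of clip2 between -0.004 and 0.004 m and z of brush_round_mid in the frame of clip2 between -0.004 and 0.0035 m and x of brush_round_mid in the frame of clip2 between -0.045 and 0.045 m and angle between the y axis of brush_round_mid and the x axis of clip2, either way round below 0.07 rad) or (y of brush_round_mid in the frame of clip3 between -0.004 and 0.004 m and z of brush_round_mid in the frame of clip3 between -0.004 and 0.0035 m and x of brush_round_mid in the frame of clip3 between -0.045 and 0.045 m and angle between the y axis of brush_round_mid and the x axis of clip3, either way round below 0.07 rad) or (y of brush_round_mid in the frame of clip4 between -0.004 and 0.004 m and z of brush_round_mid in the frame of clip4 between -0.004 and 0.0035 m and x of brush_round_mid in the frame of clip4 between -0.045 and 0.045 m and angle between the y axis of brush_round_mid and the x axis of clip4, either way round below 0.07 rad)) and horizontal distance between each of lump0, lump1, lump2, lump3, lump4, lump5 and jar below 0.032 m and height (world z) of each of lump0, lump1, lump2, lump3, lump4, lump5 below 0.08 m and x of funnel in the frame of mat between -0.13 and 0.13 m and y of funnel in the frame of mat between -0.16 and 0.16 m and height (world z) of funnel below 0.012 m and angle between funnel's own z axis and vertical below 0.12 rad and linear speed of each of funnel, scoop below 0.02 m/s and x of scoop in the frame of balance between -0.03 and 0.03 m and y of scoop in the frame of balance between -0.03 and 0.03 m and z of scoop in the frame of balance between 0.026 and 0.035 m and angle between scoop's own z axis and vertical below 0.1 rad); the robot touches nothing.
It fails at once if the amber bottle is knocked over (angle between solvent_bottle's own z axis and vertical above 0.5 rad).
Of probe_a, ivory_stick, pencil, brush_flat, brush_round only 3 to 5 are there at a start; the rules pass over those that are not, and their reading is None.
At some moment in a run one of probe_a, ivory_stick, pencil, brush_flat, brush_round may be knocked a few centimetres aside while the robot is not near it.
Once in a run the grip may slacken for a moment while it holds something.
It also fails if it takes over 210 s, if anything falls off the work surface, if the arm or the gripper's body presses on something with over 40 N, if the wrist force passes 120 N, or if a joint passes its speed limit or range.

## Working session

There is one attempt and no reset: what is moved stays moved. The work goes in short steps, Python scripts to look and compute and a shell command to move; the robot and the scene stay as the last step left them, time stands still between calls to the robot, and variables do not carry over. Pictures are saved under pics/ and viewed, at most 14 in all, crops included, and the job is handed in when it is done.

```bash
mkdir -p pics
cat > h.py <<'E'
import numpy as np,cv2
from station import manip
def cal(n):
    c=manip.calibration(n);f=240/np.tan(np.radians(c["fovy"])/2)
    return f,c["cx"],c["cy"],np.array(c["eye"]),np.array(c["attitude"])
def ray(n,u,v,c=None):
    f,cx,cy,e,R=c or cal(n);a=np.array([u-cx,v-cy])/f
    if n=="wrist":
        r=np.hypot(*a);d=np.array([*(a*(np.sin(r)/r if r>1e-9 else 1)),np.cos(r)])
    else: d=np.array([*a,1])
    return e,R@d
def at(n,u,v,z,c=None):
    e,d=ray(n,u,v,c);return e+d*(z-e[2])/d[2]
def proj(n,p,c=None):
    f,cx,cy,e,R=c or cal(n);q=R.T@(np.array(p,float)-e)
    if n=="wrist":
        s=np.hypot(q[0],q[1]);r=np.arctan2(s,q[2]);k=f*r/s
        return cx+k*q[0],cy+k*q[1]
    return cx+f*q[0]/q[2],cy+f*q[1]/q[2]
def snap(n,name):
    c=cal(n);im=manip.capture(n);cv2.imwrite(f"pics/{name}.png",im);return im,c
def st():
    s=manip.get_state();R=np.array(s["tcp_rot"])
    print("t",round(s["t"],2),"tcp",np.round(s["tcp_pos"],1),"F",np.round(s["wrist_force"],1),"T",np.round(s["wrist_torque"],2),"gap",round(s["finger_gap"]*88,1),"g",round(s["grasp_force"],1),"x",np.round(R[:,0],3),"y",np.round(R[:,1],3),"q",np.round(s["q"],2))
E
python3 - <<'E'
from h import *
st();print(manip.tip_extent)
for n in("top","side","wrist"):
    im,c=snap(n,n+"0");print(n,c[0],c[1:3],np.round(c[3]),np.round(c[4],2).tolist())
E
```

```text
t 0.0 tcp [290.9 608.5 202. ] F [ 0.2 -1.4  0.8] T [ 0.04 -0.01 -0.01] gap 87.7 g 0.0 x [ 0.902 -0.431  0.   ] y [-0.431 -0.902  0.002] q [ 1.41  0.36  0.01 -0.   -1.22 -0.29]
14.0
top 610.2290661725543 (315.6325041356118, 241.14683442492873) [ 399.   10. 1663.] [[-0.0, -0.99, 0.11], [-1.0, 0.0, -0.0], [0.0, -0.11, -0.99]]
side 539.8805720784277 (323.3135397860354, 245.09991922111328) [   21. -1107.   739.] [[0.89, -0.19, 0.41], [-0.45, -0.41, 0.79], [0.02, -0.89, -0.45]]
wrist 371.64829954431775 (322.10258980455905, 240.26593732527263) [355. 578. 385.] [[-0.43, -0.87, -0.24], [-0.9, 0.42, 0.11], [0.0, 0.26, -0.96]]
```

View pics/top0.png

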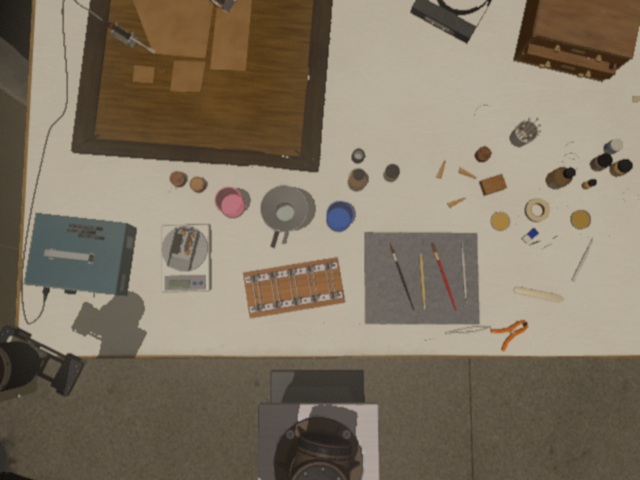

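View pics/side0.png

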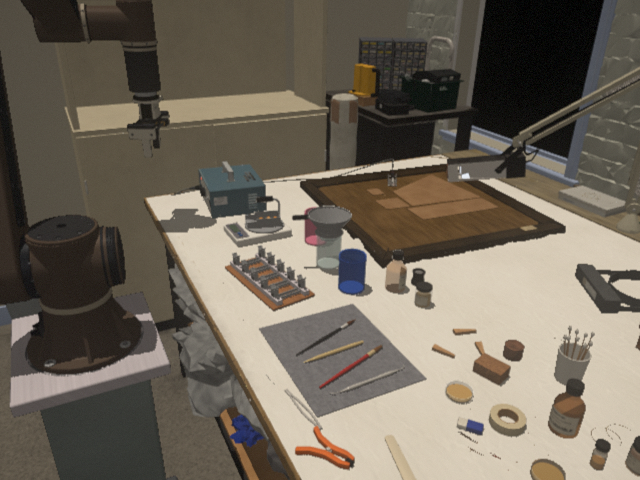

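Run:
```python
from h import *
im=cv2.imread("pics/top0.png")
for n,x,y in(("c1",155,172),("c2",345,200)):
    c=im[y:y+150,x:x+200];cv2.imwrite(f"pics/{n}.png",cv2.resize(c,(800,600),interpolation=cv2.INTER_CUBIC))
```

```text
(no output)
```

View pics/c1.png

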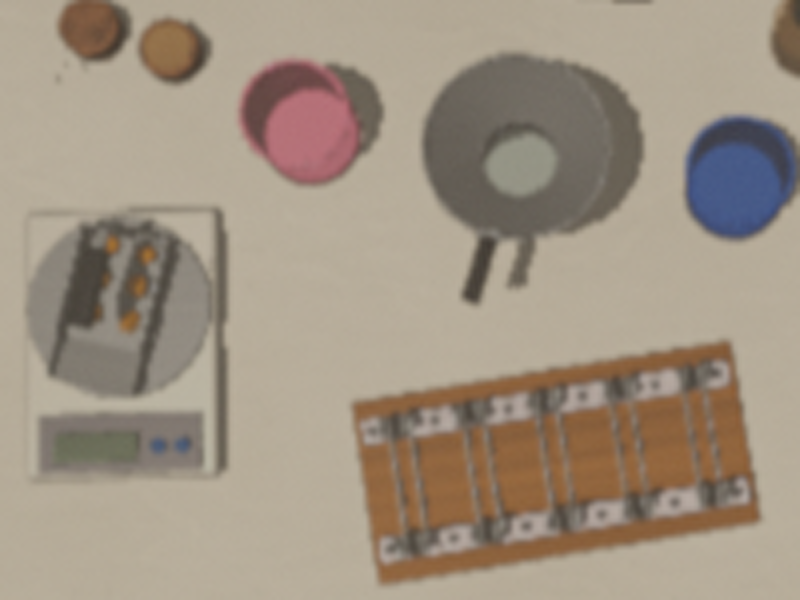

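View pics/c2.png

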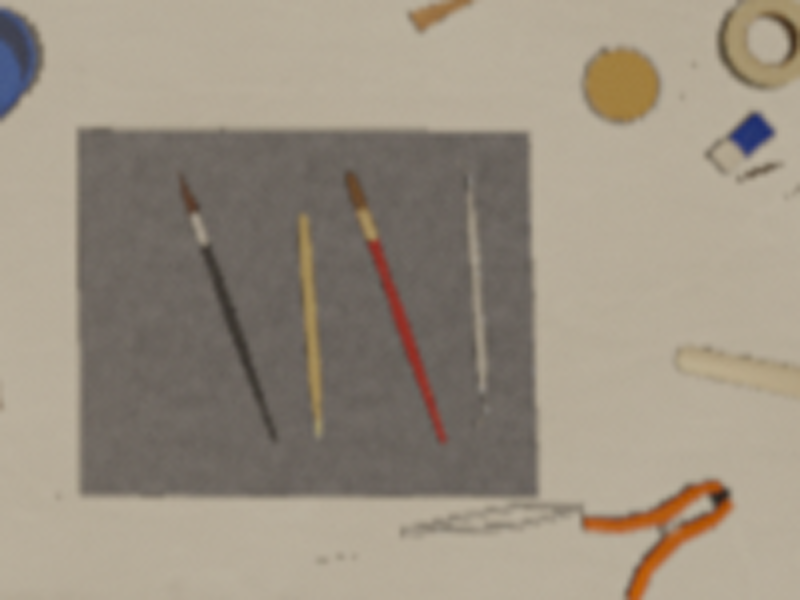

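Run:
```python
from h import *
P=lambda n,U,V,z,o=(155,172):print(n,np.round(at("top",o[0]+U/4,o[1]+V/4,z),1)[:2])
for n,U,V in(("fl",354,402),("fr",730,341),("nl",380,582),("nr",760,518)):P("rack"+n,U,V,8)
for n,U,V in(("c4f",400,428),("c3f",474,415),("c2f",548,401),("c1f",622,387),("c0f",696,375),("c4n",417,542),("c0n",715,490),("c2n",567,515)):P(n,U,V,45)
for n,U,V in(("plate",119,306,),):P(n,U,V,30)
P("bar f",100,325,120);P("bar b",87,250,120);
P("lipL",51,374,60);P("lipR",137,394,60);P("backR",175,236,60);P("backL",86,226,60)
P("funrim",515,145,155);P("grip0",488,238,156);P("grip1",472,300,156)
P("spout in",521,160,104)
P("blue",735,190,4);P("pink",311,137,4)
o=(345,200)
for n,U,V in(("mat fl",79,130),("mat fr",528,132),("mat nl",82,494),("mat nr",538,494)):P(n,U,V,3,o)
for n,U,V in(("rb tip",182,178),("rb hs",206,248),("rb he",276,441),("pen f",304,213),("pen n",320,438),("fb tip",349,173),("fb hs",373,240),("fb he",443,441),("pr f",469,178),("pr f grip",470,200),("pr ngrip",483,388),("pr n",488,435)):P(n,U,V,7,o)
```

```text
rackfl [499.8 202. ]
rackfr [541.2 -53.3]
racknl [378.6 183. ]
racknr [421.3 -72.9]
c4f [480.3 167.1]
c3f [488.9 118.1]
c2f [498.2  69.1]
c1f [507.4  20. ]
c0f [515.4 -29.1]
c4n [405.2 155.1]
c0n [439.3 -41.5]
c2n [422.9  56.3]
plate [563.1 358.2]
bar f [542.  350.8]
bar b [590.  360.2]
lipL [515.2 395.5]
lipR [502.  338.6]
backR [606.7 315.8]
backL [613.4 374.9]
funrim [651.7  86.3]
grip0 [592.9 102.8]
grip1 [554.1 112.4]
spout in [650.4  85. ]
blue [645.6 -57.3]
pink [682.6 234.4]
mat fl [ 609.7 -128.5]
mat fr [ 608.2 -436.6]
mat nl [ 362.3 -128.1]
mat nr [ 362.  -435.8]
rb tip [ 576.1 -198.2]
rb hs [ 528.2 -213.8]
rb he [ 397.7 -259. ]
pen f [ 552.1 -281. ]
pen n [ 399.7 -288.8]
fb tip [ 579.5 -312.3]
fb hs [ 533.6 -327.6]
fb he [ 397.6 -371.7]
pr f [ 576.  -394.2]
pr f grip [ 561.  -394.5]
pr ngrip [ 433.2 -399.7]
pr n [ 401.6 -402.2]
```

View pics/wrist0.png

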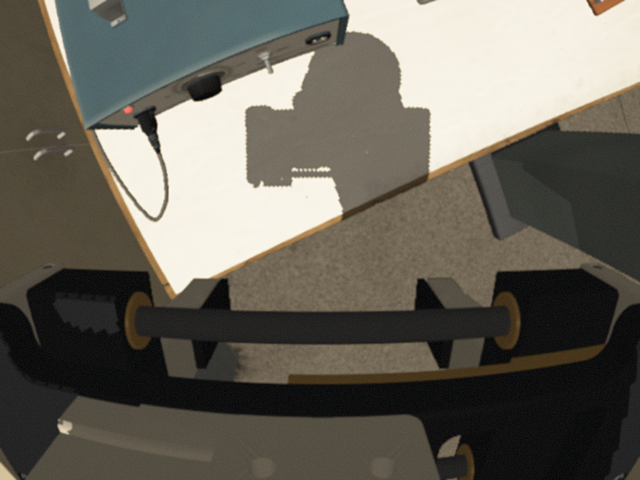

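```bash
cat >> h.py <<'E'
def rel(x,y,z,ang=None):
    "tool-axes shift + turn to bring TCP to x,y,z with tool x at world angle ang"
    s=manip.get_state();R=np.array(s["tcp_rot"]);d=R.T@(np.array([x,y,z])-s["tcp_pos"])
    a=np.arctan2(R[1,0],R[0,0]);t=0 if ang is None else -((ang-a+np.pi)%(2*np.pi)-np.pi)
    print("shift",np.round(d,1),"turn",round(t,3))
E
python3 -c "
from h import *
rel(530,358,270,-.21)"
```

```text
shift [323.8 123.2 -67.5] turn -0.236
```

```bash
python3 -m handwheel '[[87,0,0,-67,0],[87,50,20,-67,-0.1],[87,324,123,-67,-0.236],[87,324,123,-67,-0.236],[87,324,123,-67,-0.236],[87,324,123,-67,-0.236],[87,324,123,-67,-0.236],[87,324,123,-67,-0.236]]' 20
python3 -m handwheel '[[87,0,0,0,0],[87,0,0,0,0],[87,0,0,0,0],[87,0,0,0,0]]'
python3 -c "
from h import *
st();snap('wrist','w1');snap('side','s1')"
```

```text
t: 0.95
tcp_pos: [531.3, 356.6, 269.9]
tcp_rot: [[0.978, -0.208, -0.0], [-0.208, -0.978, 0.0], [-0.0, 0.0, -1.0]]
wrist_force: [0.1, 0.9, -0.9]
finger_gap: 0.991
grasp_force: 0.0
t: 1.35
tcp_pos: [529.6, 359.3, 269.9]
tcp_rot: [[0.978, -0.207, -0.0], [-0.207, -0.978, 0.0], [-0.0, -0.0, -1.0]]
wrist_force: [-0.1, 0.1, -1.0]
finger_gap: 0.992
grasp_force: 0.0
t 1.35 tcp [529.6 359.3 269.9] F [-0.1  0.1 -1. ] T [-0.01 -0.03 -0.09] gap 87.3 g 0.0 x [ 0.978 -0.207 -0.   ] y [-0.207 -0.978 -0.   ] q [ 0.9   0.27  0.03 -0.   -1.34  0.46]
```

View pics/w1.png

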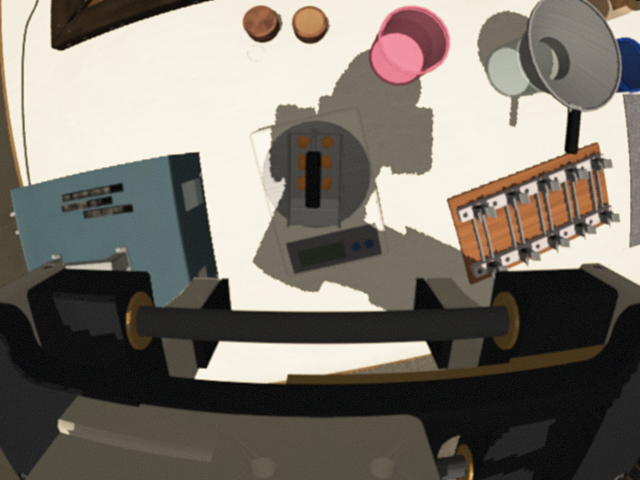

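Run:
```python
from h import *
c=cal("wrist")
for n,u,v,z in(("bar f",314,207,120),("bar b",314,152,120),("lipL",290,222,60),("lipR",337,222,60),("bL",292,132,60),("bR",340,130,60),("plate l",270,175,30),("plate r",371,175,30),("plate t",321,122,30),("fun l",528,60,155),("fun r",620,60,155),("gripend",572,152,156),("gripstart",573,110,156)):print(n,np.round(at("wrist",u,v,z,c),1)[:2])
im=cv2.imread("pics/s1.png");print([np.round(proj("side",p)) for p in((566,355,112),(651,86,155))])
cv2.imwrite("pics/s1c.png",cv2.resize(im[170:270,200:360],(800,500),interpolation=cv2.INTER_CUBIC))
```

```text
bar f [542.3 363.9]
bar b [591.  353.5]
lipL [521.4 396.3]
lipR [510.9 346.6]
bL [615.2 373.1]
bR [606.8 323.7]
plate l [574.1 410.5]
plate r [550.2 297.6]
plate t [620.6 341.1]
fun l [642.7 150.4]
fun r [642.1  27.6]
gripend [555.  116.2]
gripstart [594.  108.6]
[array([264., 200.]), array([329., 214.])]
```

View pics/s1c.png

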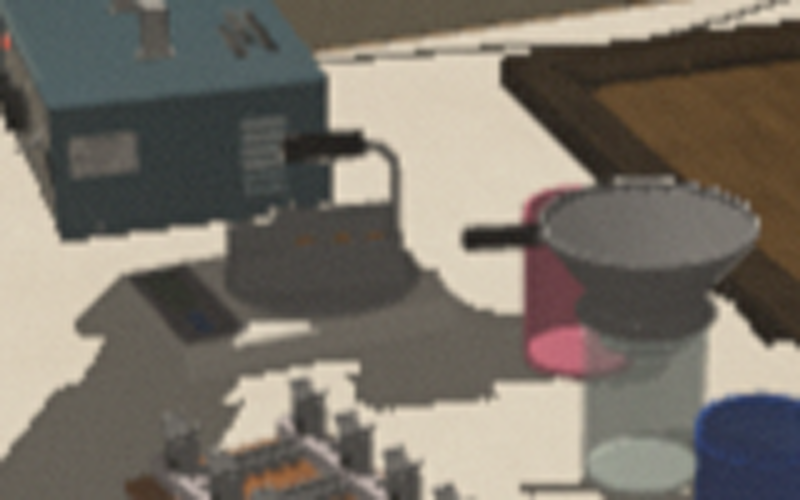

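```bash
python3 -c "
from h import *
rel(610.5,349.5,97,-.215)"
```

```text
shift [ 81.2  -7.1 173. ] turn 0.007
```

```bash
python3 -m handwheel '[[60,40,-4,0,0],[60,81,-7,0,0.007],[60,81,-7,50,0.007],[60,81,-7,100,0.007],[60,81,-7,140,0.007],[60,81,-7,173,0.007],[60,81,-7,173,0.007],[60,81,-7,173,0.007]]' 55
python3 -m handwheel '[[3,0,0,0,0],[3,0,0,0,0],[3,0,0,0,0],[3,0,0,0,0],[3,0,0,0,0],[3,0,0,0,0],[3,0,0,0,0]]' 55
python3 -c "
from h import *
st();snap('wrist','w2')"
```

```text
t: 2.25
tcp_pos: [611.1, 349.0, 97.5]
tcp_rot: [[0.977, -0.214, 0.0], [-0.214, -0.977, -0.001], [0.0, 0.001, -1.0]]
wrist_force: [0.0, -0.4, 1.1]
finger_gap: 0.688
grasp_force: 0.0
t: 2.95
tcp_pos: [611.0, 348.2, 97.0]
tcp_rot: [[0.977, -0.215, -0.0], [-0.215, -0.977, -0.0], [-0.0, 0.0, -1.0]]
wrist_force: [-0.2, 0.8, -0.8]
finger_gap: 0.105
grasp_force: 0.0
t 2.95 tcp [611.  348.2  97. ] F [-0.2  0.8 -0.8] T [-0.03 -0.05 -0.02] gap 9.2 g 0.0 x [ 0.977 -0.215 -0.   ] y [-0.215 -0.977  0.   ] q [ 0.79  0.48 -0.05  0.   -1.04  0.56]
```

View pics/w2.png

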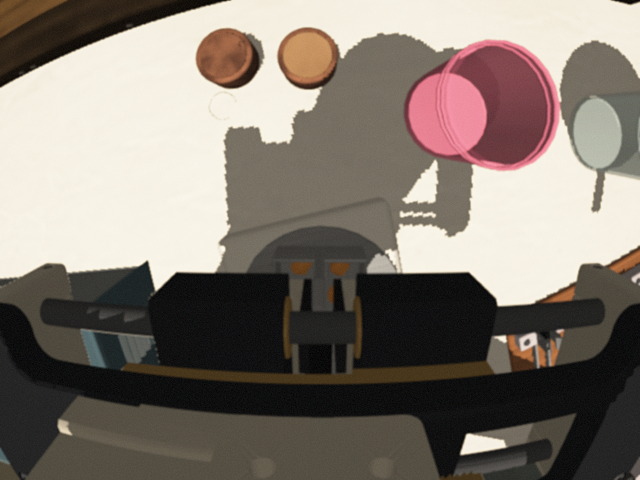

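```bash
python3 -m handwheel '[[1,0,0,0,0],[1,0,0,0,0],[1,0,0,0,0],[1,0,0,0,0]]' 58
python3 -m handwheel '[[1,0,0,-2,0],[1,0,0,-4,0],[1,0,0,-6,0],[1,0,0,-6,0],[1,0,0,-6,0]]' 58
python3 -c "
from h import *
st();snap('side','s2');im=cv2.imread('pics/s2.png')
cv2.imwrite('pics/s2c.png',cv2.resize(im[160:280,200:360],(800,600),interpolation=cv2.INTER_CUBIC))"
```

```text
t: 3.4
tcp_pos: [611.0, 348.3, 96.9]
tcp_rot: [[0.977, -0.215, -0.0], [-0.215, -0.977, -0.0], [-0.0, 0.0, -1.0]]
wrist_force: [0.5, -0.2, 0.2]
finger_gap: 0.01
grasp_force: 0.0
t: 3.9
tcp_pos: [611.0, 348.3, 103.1]
tcp_rot: [[0.977, -0.215, 0.0], [-0.215, -0.977, 0.0], [0.0, -0.0, -1.0]]
wrist_force: [0.4, -0.4, 0.1]
finger_gap: 0.011
grasp_force: 0.0
t 3.9 tcp [611.  348.3 103.1] F [ 0.4 -0.4  0.1] T [-0.1   0.01 -0.01] gap 1.0 g 0.0 x [ 0.977 -0.215  0.   ] y [-0.215 -0.977 -0.   ] q [ 0.79  0.47 -0.05 -0.   -1.05  0.56]
```

View pics/s2c.png

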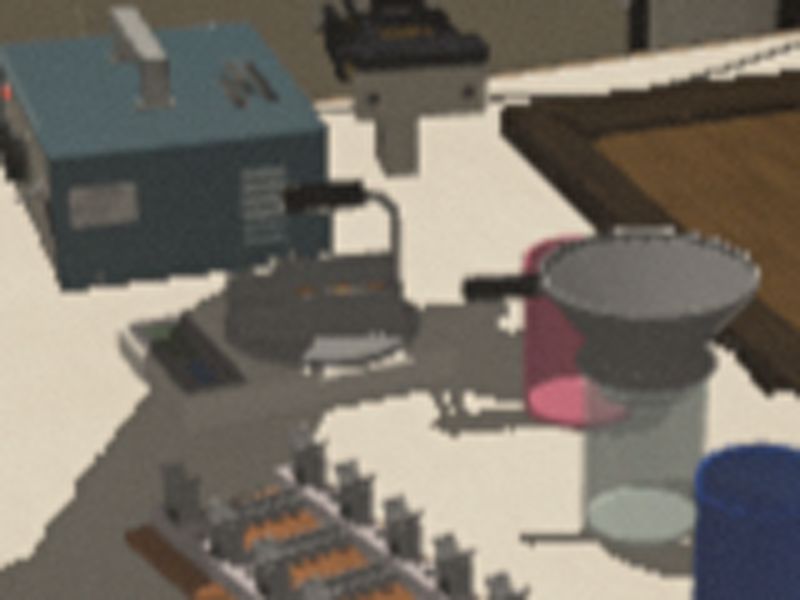

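Run:
```python
from h import *
for p in((611,348,89),(568,358,112),(612,349,105),(612,349,60),(611,348,103)):
    u,v=proj("side",p);print(p,round((u-200)*5),round((v-160)*5))
# post seen at crop (396,225): intersect ray with height candidates
for U,V in((396,225),(397,262),(285,196),(362,192)):
    for z in(60,85,95,112):print(U,V,z,np.round(at("side",200+U/5,160+V/5,z),0)[:2])
```

```text
(611, 348, 89) 393 226
(568, 358, 112) 322 197
(612, 349, 105) 394 201
(612, 349, 60) 395 268
(611, 348, 103) 393 205
396 225 60 [639. 414.]
396 225 85 [617. 358.]
396 225 95 [607. 335.]
396 225 112 [592. 297.]
397 262 60 [617. 357.]
397 262 85 [595. 303.]
397 262 95 [586. 281.]
397 262 112 [571. 245.]
285 196 60 [591. 490.]
285 196 85 [570. 432.]
285 196 95 [562. 408.]
285 196 112 [547. 368.]
362 192 60 [641. 476.]
362 192 85 [618. 418.]
362 192 95 [609. 395.]
362 192 112 [593. 355.]
```

Run:
```python
from h import *
s=manip.get_state();R=np.array(s["tcp_rot"]);p=np.array(s["tcp_pos"])
for d in((0,0,14),(0,44,14),(0,0,0),(9,0,14),(0,44,-5)):print(d,np.round(proj("wrist",p+R@np.array(d))))
c=cal("wrist");print(np.round(R.T@(c[3]-p)), np.round(R.T@c[4],2).tolist())
print(np.round(at("side",200+398/5,160+175/5,89)),np.round(at("side",200+398/5,160+175/5,123)))
snap("wrist","w3");snap("side","s3")
im=cv2.imread("pics/s3.png")
a=cv2.imread("pics/w3.png")[170:420,170:470]
cv2.imwrite("pics/m3.png",np.hstack([cv2.resize(im[150:250,220:340],(400,333)),cv2.resize(a,(400,333))]))
```

```text
(0, 0, 14) [322. 270.]
(0, 44, 14) [399. 270.]
(0, 0, 0) [322. 279.]
(9, 0, 14) [322. 255.]
(0, 44, -5) [406. 282.]
[  71.    0. -182.] [[0.0, -0.96, -0.26], [1.0, -0.0, 0.0], [-0.0, -0.26, 0.96]]
[647. 427.  89.] [614. 347. 123.]
```

View pics/m3.png

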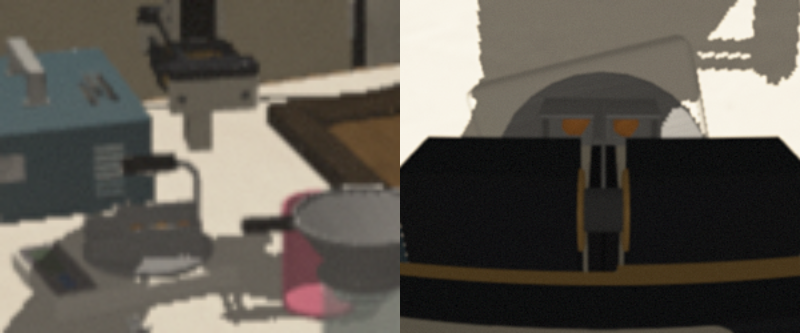

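```bash
python3 -m handwheel '[[45,0,0,0,0],[45,0,0,0,0],[45,0,0,0,0],[45,0,0,0,0],[45,0,0,0,0],[45,0,0,5,0],[45,0,0,10,0],[45,0,0,15,0]]' 58
python3 -m handwheel '[[45,0,0,3,0],[45,0,0,6,0],[45,0,0,9,0],[45,0,0,12,0],[45,0,0,12,0]]' 58 | grep -E 'force|tcp_pos'
python3 -c "
from h import *
print(manip.tip_extent);st();snap('side','s4');im=cv2.imread('pics/s4.png')
cv2.imwrite('pics/s4c.png',cv2.resize(im[160:250,220:340],(800,600),interpolation=cv2.INTER_CUBIC))"
```

```text
t: 4.85
tcp_pos: [610.9, 348.2, 87.3]
tcp_rot: [[0.977, -0.215, -0.0], [-0.215, -0.977, -0.0], [-0.0, 0.0, -1.0]]
wrist_force: [0.5, -0.6, -0.7]
finger_gap: 0.51
grasp_force: 0.0
tcp_pos: [610.8, 348.1, 75.4]
wrist_force: [-0.9, -0.4, -0.1]
grasp_force: 0.0
14.0
t 5.35 tcp [610.8 348.1  75.4] F [-0.9 -0.4 -0.1] T [-0.05  0.02  0.02] gap 45.2 g 0.0 x [ 0.977 -0.215 -0.   ] y [-0.215 -0.977  0.   ] q [ 0.79  0.5  -0.07 -0.   -1.    0.56]
```

View pics/s4c.png

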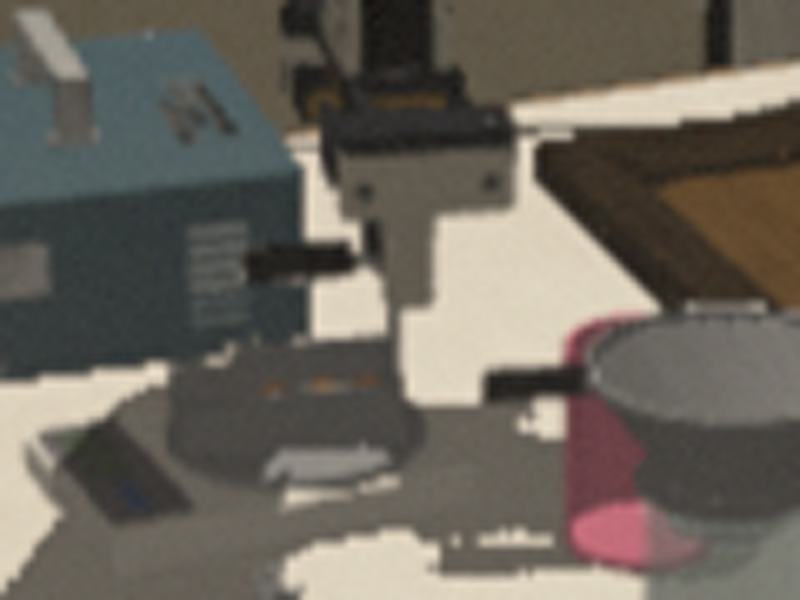

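```bash
python3 -m handwheel '[[45,0,0,4,0],[45,0,0,8,0],[45,0,0,12,0],[45,0,0,16,0],[45,0,0,16,0]]' 58 | grep -E 'force|tcp_pos'
python3 -m handwheel '[[1,0,0,16,0],[1,0,0,0,0],[1,0,0,0,0],[1,0,0,0,0],[1,0,0,0,0],[1,0,0,0,0],[1,0,0,0,0],[1,0,0,0,0]]' 58 >/dev/null
python3 -c "
from h import *
st()"
```

```text
tcp_pos: [610.6, 348.0, 59.0]
wrist_force: [0.1, 0.4, -0.7]
grasp_force: 0.0
t 6.7 tcp [610.9 348.3  59.8] F [ 0.3 -0.2  1.1] T [0.04 0.17 0.05] gap 4.5 g 58.0 x [ 0.977 -0.215 -0.   ] y [-0.215 -0.977  0.   ] q [ 0.79  0.51 -0.09 -0.   -0.97  0.56]
```

```bash
python3 -m handwheel '[[1,0,0,-2,0],[1,0,0,-4,0],[1,0,0,-6,0],[1,0,0,-8,0],[1,0,0,-8,0],[1,0,0,-8,0]]' 58 >/dev/null
python3 -c "
from h import *
st();snap('side','s5')
a=cv2.imread('pics/s4.png');b=cv2.imread('pics/s5.png')
cv2.imwrite('pics/m5.png',np.vstack([cv2.resize(i[190:240,220:320],(600,300),interpolation=cv2.INTER_CUBIC) for i in(a,b)]))"
```

```text
t 7.3 tcp [611.  348.3  68. ] F [ 0.   0.8 -2.2] T [-0.03 -0.15 -0.03] gap 4.1 g 57.9 x [ 0.977 -0.215  0.   ] y [-0.215 -0.977 -0.   ] q [ 0.79  0.5  -0.08 -0.   -0.99  0.56]
```

View pics/m5.png

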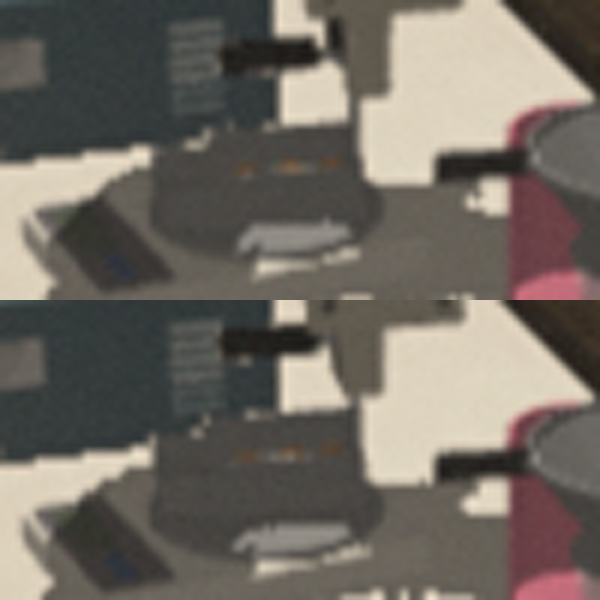

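```bash
python3 -c "
from h import *
rel(714.5,72,235)"
```

```text
shift [ 160.5  247.5 -167.1] turn 0
```

```bash
python3 -m handwheel '[[1,0,0,-15,0],[1,0,0,-40,0],[1,0,0,-70,0],[1,0,0,-100,0],[1,0,0,-130,0],[1,0,0,-155,0],[1,0,0,-167,0],[1,0,0,-167,0]]' 58 | grep -E 'force|tcp_pos'
python3 -m handwheel '[[1,8,12,0,0],[1,24,37,0,0],[1,45,70,0,0],[1,66,102,0,0],[1,87,134,0,0],[1,108,166,0,0],[1,129,198,0,0],[1,144,222,0,0]]' 58| grep -E 'force|tcp_pos'
python3 -m handwheel '[[1,10,15,0,0],[1,16,25,0,0],[1,16,25,0,0],[1,16,25,0,0]]' 58
python3 -c "
from h import *
st();snap('side','s6');snap('top','t6')"
```

```text
tcp_pos: [611.7, 348.8, 237.7]
wrist_force: [0.2, -0.2, -3.8]
grasp_force: 5.8
tcp_pos: [703.6, 97.4, 232.7]
wrist_force: [1.2, 0.7, -2.3]
grasp_force: 58.0
t: 9.35
tcp_pos: [713.9, 73.2, 234.5]
tcp_rot: [[0.977, -0.215, -0.001], [-0.215, -0.977, 0.0], [-0.001, 0.0, -1.0]]
wrist_force: [-0.5, -0.1, -2.3]
finger_gap: 0.05
grasp_force: 57.9
t 9.35 tcp [713.9  73.2 234.5] F [-0.5 -0.1 -2.3] T [ 0.05 -0.04 -0.01] gap 4.4 g 57.9 x [ 0.977 -0.215 -0.001] y [-0.215 -0.977  0.   ] q [ 0.37  0.41  0.17 -0.   -1.32  0.98]
```

```bash
python3 -c "
from h import *
snap('wrist','w6')
a=cv2.imread('pics/s6.png')[150:250,240:390];b=cv2.imread('pics/t6.png')[165:300,155:335];c=cv2.imread('pics/w6.png')
cv2.imwrite('pics/m6.png',np.vstack([np.hstack([cv2.resize(a,(400,300)),cv2.resize(b,(400,300))]),np.hstack([cv2.resize(c,(400,300)),cv2.resize(c[200:400,200:460],(400,300))])]))"
```

```text
(no output)
```

View pics/m6.png

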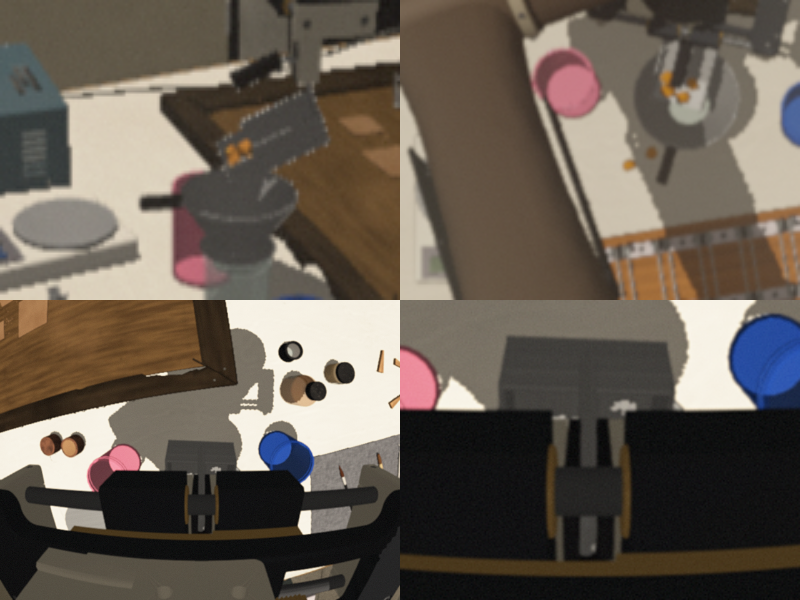

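```bash
for i in 1 2; do python3 -m handwheel '[[1,0,0,0,0],[1,0,0,0,0],[1,0,0,0,0],[1,0,0,0,0]]' 5 | grep -E 'force'; done
python3 -c "
from h import *
st()
snap('top','t7')
im=cv2.imread('pics/t7.png');h=cv2.cvtColor(im,cv2.COLOR_BGR2HSV)
m=cv2.inRange(h,(8,150,130),(22,255,255))[165:300,155:335]
n,l,s,c=cv2.connectedComponentsWithStats(m)
for i in range(1,n):
    if s[i,4]>4:print(s[i,4],np.round(c[i]+[155,165],1),np.round(at('top',*(c[i]+[155,165]),8)[:2]))"
```

```text
wrist_force: [-0.0, -0.4, -1.6]
grasp_force: 5.0
wrist_force: [0.3, -0.8, -2.3]
grasp_force: 5.0
t 10.3 tcp [714.2  72.6 235. ] F [ 0.3 -0.8 -2.3] T [-0.05  0.01  0.02] gap 5.7 g 5.0 x [ 0.977 -0.215  0.   ] y [-0.215 -0.977  0.   ] q [ 0.37  0.41  0.17  0.   -1.32  0.98]
9 [257.4 238.9] [592. 165.]
62 [259.7 271.7] [502. 158.]
5 [323.4 273.2] [498. -15.]
33 [275.  289.9] [453. 116.]
95 [282.4 291.5] [448.  96.]
187 [265.6 290.2] [452. 142.]
30 [256.4 291.2] [449. 167.]
11 [331.1 286.7] [461. -36.]
```

```bash
cat >> h.py <<'E'
def lumps(im,box,S=110,V=50,amin=4,z=8,n_="top",c=None):
    x0,y0,x1,y1=box;h=cv2.cvtColor(im,cv2.COLOR_BGR2HSV)[y0:y1,x0:x1]
    n,l,s,ce=cv2.connectedComponentsWithStats(cv2.inRange(h,(5,S,V),(25,255,255)))
    for i in range(1,n):
        if s[i,4]>=amin:print(s[i,4],s[i,2:4],np.round(ce[i]+[x0,y0],1),np.round(at(n_,*(ce[i]+[x0,y0]),z,c)[:2],1))
E
python3 - <<'E'
from h import *
for n in("t6","t7"):
    print(n);lumps(cv2.imread(f"pics/{n}.png"),(235,175,315,255))
print("side")
snap("side","s7")
for n in("s6","s7"):
    print(n);lumps(cv2.imread(f"pics/{n}.png"),(300,160,370,300),n_="side",S=140)
E
```

```text
t6
77 [13 14] [276.6 204. ] [688.2 113.5]
12 [4 4] [286.2 202.4] [692.5  86.9]
14 [4 4] [267.7 233.5] [606.4 137.2]
16 [5 4] [257.9 238.7] [592.2 163.8]
t7
6 [2 3] [285.5 216. ] [654.8  88.8]
14 [4 4] [267.7 233.5] [606.4 137.2]
14 [5 4] [257.7 238.9] [591.7 164.4]
side
s6
281 [17 52] [363.9 205. ] [960.6 408. ]
4 [3 3] [326.8 188.2] [915.9 610.5]
42 [9 8] [328.8 199.9] [868.5 501.6]
22 [ 8 10] [350.4 208. ] [903.  403.4]
10 [3 8] [356.  209.9] [912.8 380.9]
5 [3 3] [358.8 216.2] [894.2 329.5]
4 [2 3] [368.8 219. ] [913.  295.5]
7 [3 3] [306.  257.7] [605.3 133.4]
8 [4 4] [310.6 293.8] [533.1 -48.6]
15 [7 5] [301.9 296.3] [507.8 -50.2]
s7
9 [3 6] [368.3 183.1] [1091.4  595.3]
16 [9 7] [342.6 187.6] [974.8 592. ]
40 [ 6 14] [367.  203.7] [977.3 414.3]
63 [11 19] [359.4 213.1] [909.6 351.7]
4 [2 3] [368.2 213.2] [936.6 338.1]
30 [ 7 13] [366.1 219.9] [900.9 292.6]
4 [3 3] [354. 219.] [867.8 315.9]
4 [4 2] [357.5 221.2] [869.3 295.1]
5 [3 3] [362.  226.6] [861.4 252.2]
4 [3 3] [367.8 230.8] [862.1 217.2]
7 [3 3] [306.  257.7] [605.3 133.4]
11 [6 5] [309.9 294.3] [530.4 -50.1]
12 [5 4] [301.2 296.6] [505.8 -50.9]
```

Run:
```python
from h import *
F=[]
for i in range(8):
    manip.capture("side");F.append(manip.get_state()["wrist_force"][2])
print(np.mean(F),np.std(F))
print([np.round(proj("side",p)) for p in((651,86,4),(651,86,100),(620,86,10),(682,86,10))])
im=cv2.imread("pics/s7.png");lumps(im,(308,235,350,272),S=60,V=40,n_="side");print('before');lumps(cv2.imread("pics/s5.png"),(308,235,350,272),S=60,V=40,n_="side")
```

```text
-1.671274955862629 0.3563883707591457
[array([328., 263.]), array([328., 232.]), array([318., 263.]), array([337., 259.])]
6 [2 4] [308.3 257.5] [612.  131.8]
20 [5 7] [320. 262.] [630.6  93.4]
9 [3 3] [328. 260.] [656.6  94.7]
11 [4 4] [332.5 263.4] [658.8  71.6]
before
```

```bash
python3 -c "
from h import *
rel(537,364.6,235)"
python3 -m handwheel '[[1,0,0,-10,0],[1,-30,-40,-10,0],[1,-70,-80,-10,0],[1,-110,-120,-10,0],[1,-150,-160,-10,0],[1,-180,-200,-10,0],[1,-200,-240,-10,0],[1,-220,-270,-10,0]]' 20 | grep -E 'force|tcp_pos'
python3 -m handwheel '[[1,-10,-30,10,0],[1,-15,-48,30,0],[1,-15,-48,60,0],[1,-15,-48,90,0],[1,-15,-48,105,0],[1,-15,-48,105,0],[1,-15,-48,105,0]]' 20
python3 -c "
from h import *
rel(537,364.6,120)"
```

```text
shift [-235.8 -247.    -0. ] turn 0
tcp_pos: [556.7, 385.6, 246.6]
wrist_force: [2.1, 1.6, -1.9]
grasp_force: 20.0
t: 12.3
tcp_pos: [553.9, 434.1, 141.5]
tcp_rot: [[0.977, -0.215, 0.001], [-0.215, -0.977, 0.001], [0.001, -0.001, -1.0]]
wrist_force: [0.7, 0.2, -2.4]
finger_gap: 0.057
grasp_force: 20.0
shift [-1.6 71.5 21.4] turn 0
```

```bash
python3 -m handwheel '[[1,0,10,-15,0],[1,0,40,-15,0],[1,-1,71,0,0],[1,-1,71,10,0],[1,-1,71,21,0],[1,-1,71,21,0],[1,-1,71,21,0]]' 20
python3 -c "
from h import *
snap('side','s8')
im=cv2.imread('pics/s8.png')
cv2.imwrite('pics/s8c.png',im[120:300,180:420])
# dark bar (grip) blob
g=cv2.cvtColor(im,cv2.COLOR_BGR2GRAY)
n,l,s,c=cv2.connectedComponentsWithStats((g[150:230,220:300]<40).astype(np.uint8))
for i in range(1,n):
    if s[i,4]>10:print(s[i],c[i]+[220,150])
print([np.round(proj('side',p)) for p in((537,364.6,163),(508,371,44))])"
```

```text
t: 13.0
tcp_pos: [537.3, 365.4, 119.6]
tcp_rot: [[0.977, -0.215, 0.001], [-0.215, -0.977, 0.0], [0.001, -0.001, -1.0]]
wrist_force: [-0.2, 0.6, -0.9]
finger_gap: 0.057
grasp_force: 20.0
[ 20   0  31  20 223] [252.60089686 159.8206278 ]
[14 39 12 12 57] [239.66666667 194.36842105]
[array([254., 184.]), array([246., 221.])]
```

```bash
python3 -m handwheel '[[1,-8,0,3,0],[1,-12,0,5,0],[1,-12,0,8,0],[1,-12,0,8,0]]' 20 | grep -E 'wrist_f|tcp_pos'
for i in 1 2 3; do python3 -m handwheel '[[1,0,0,2,0],[1,0,0,4,0],[1,0,0,4,0]]' 12 | grep -E 'wrist_f|tcp_pos'; done
```

```text
tcp_pos: [524.6, 367.3, 110.5]
wrist_force: [0.4, 0.1, -2.1]
tcp_pos: [526.6, 367.7, 108.4]
wrist_force: [0.9, -0.5, 5.8]
tcp_pos: [528.5, 368.3, 106.5]
wrist_force: [3.2, -2.6, 13.7]
tcp_pos: [529.0, 368.7, 103.1]
wrist_force: [3.6, -2.0, 15.1]
```

```bash
python3 -m handwheel '[[1,6,0,-4,0],[1,14,0,-5,0],[1,22,0,-5,0],[1,32,0,-2,0],[1,42,0,2,0],[1,51,0,7,0],[1,60,0,12,0],[1,60,0,12,0]]' 8 | grep -E 'force|tcp_pos'
python3 -c "
from h import *
st();snap('side','s9');im=cv2.imread('pics/s9.png')
g=cv2.cvtColor(im,cv2.COLOR_BGR2GRAY)
n,l,s,c=cv2.connectedComponentsWithStats((g[150:230,220:300]<40).astype(np.uint8))
for i in range(1,n):
    if s[i,4]>10:print(s[i],c[i]+[220,150])"
```

```text
tcp_pos: [584.4, 353.4, 85.4]
wrist_force: [-1.3, -0.2, -0.5]
grasp_force: 8.0
t 15.15 tcp [584.4 353.4  85.4] F [-1.3 -0.2 -0.5] T [-0.11  0.17  0.01] gap 5.4 g 8.0 x [ 0.976 -0.216 -0.001] y [-0.216 -0.976  0.002] q [ 0.83  0.46 -0.11  0.   -1.    0.52]
[ 36   3  26  27 221] [268.26244344 164.7239819 ]
[33  9  6  4 17] [255.52941176 160.47058824]
[42 27 25  3 46] [274.17391304 178.02173913]
[27 43 15  8 52] [254.5        196.15384615]
```

```bash
python3 -m handwheel '[[1,8,0,5,0],[1,14,0,10,0],[1,20,0,16,0],[1,24,0,21,0],[1,27,0,25,0],[1,27,0,28,0],[1,27,0,30,0],[1,27,0,30,0]]' 8 | grep -E 'force|tcp_pos'
python3 -c "
from h import *
st();snap('side','s10');im=cv2.imread('pics/s10.png')
g=cv2.cvtColor(im,cv2.COLOR_BGR2GRAY)
n,l,s,c=cv2.connectedComponentsWithStats((g[150:230,220:300]<40).astype(np.uint8))
for i in range(1,n):
    if s[i,4]>10:print(s[i],c[i]+[220,150])"
```

```text
tcp_pos: [610.9, 348.5, 58.2]
wrist_force: [1.3, -1.8, 5.7]
grasp_force: 8.0
t 16.0 tcp [610.9 348.5  58.2] F [ 1.3 -1.8  5.7] T [-0.68 -0.38  0.03] gap 5.7 g 8.0 x [ 0.977 -0.215  0.002] y [-0.215 -0.977 -0.001] q [ 0.8   0.51 -0.09  0.   -0.96  0.56]
[49  0 18  1 18] [277.5 150. ]
[46  2 24  7 86] [277.29069767 155.96511628]
[ 45  12  26  26 216] [277.2962963 172.75     ]
[42 16  6  4 15] [264.53333333 167.86666667]
[54 35 22  3 40] [284.75 186.1 ]
[37 47 14  5 46] [263.23913043 199.30434783]
```

```bash
python3 -m handwheel '[[45,0,0,-2,0],[45,0,0,-2,0],[45,0,0,-2,0],[45,0,0,-2,0],[45,0,0,-20,0],[45,0,0,-60,0],[45,0,0,-100,0],[45,0,0,-140,0]]' 20 | grep -E 'force|tcp_pos'
python3 -m handwheel '[[60,0,0,-30,0],[60,-20,40,-50,0],[60,-50,80,-50,0],[60,-50,80,-50,0]]' | grep -E 'force|tcp_pos'
python3 -c "
from h import *
im,_=snap('side','s11');
for n in('s1','s11'):
  g=cv2.cvtColor(cv2.imread(f'pics/{n}.png'),cv2.COLOR_BGR2GRAY)
  N,l,s,c=cv2.connectedComponentsWithStats((g[180:230,240:300]<40).astype(np.uint8))
  for i in range(1,N):
    if s[i,4]>10:print(n,s[i],c[i]+[240,180])
st()"
```

```text
tcp_pos: [609.8, 348.3, 198.1]
wrist_force: [0.4, 0.2, -0.7]
grasp_force: 0.0
tcp_pos: [539.9, 277.4, 247.9]
wrist_force: [1.0, 1.4, -0.4]
grasp_force: 0.0
s1 [17 17 15  5 45] [263.4        198.62222222]
s11 [18 18 14  4 37] [264.35135135 199.27027027]
t 17.3 tcp [542.  279.3 248.1] F [0.6 0.2 0.9] T [ 0.06 -0.08  0.  ] gap 60.4 g 0.0 x [ 0.977 -0.215  0.   ] y [-0.215 -0.977 -0.001] q [ 0.8   0.23 -0.07 -0.   -1.27  0.56]
```

```bash
cat >> h.py <<'E'
def tools(im,n_="top",c=None,show=True):
    "elongated non-mat blobs in mat area, world coords at z=7"
    c=c or cal(n_);out=[]
    poly=np.array([proj(n_,p,c) for p in((604,-134,3),(604,-431,3),(367,-431,3),(367,-134,3))],np.float32)
    K=4;big=cv2.resize(im,None,fx=K,fy=K,interpolation=cv2.INTER_CUBIC).astype(np.int16)
    m=np.zeros(big.shape[:2],np.uint8);cv2.fillPoly(m,[(poly*K).astype(int)],1)
    med=np.median(big[m>0],axis=0);d=np.abs(big-med).max(2)
    b=((d>26)&(m>0)).astype(np.uint8);b=cv2.morphologyEx(b,cv2.MORPH_CLOSE,np.ones((7,7)))
    n,l,s,ce=cv2.connectedComponentsWithStats(b)
    for i in range(1,n):
        if s[i,4]<250:continue
        v,u=np.nonzero(l==i);P=np.array([at(n_,(a+.5)/K-.5,(q+.5)/K-.5,7,c)[:2] for a,q in zip(u[::3],v[::3])])
        mu=P.mean(0);w=np.linalg.svd(P-mu,full_matrices=False)[2][0];w=w*np.sign(w[0]);t=(P-mu)@w
        col=np.median(big[l==i],axis=0)
        a,e=mu+w*t.min(),mu+w*t.max()
        print("tool len",round(np.ptp(t)),"near",np.round(a,1),"far",np.round(e,1),"mid",np.round((a+e)/2,1),"ang",round(np.arctan2(w[1],w[0]),3),"bgr",col)
E
python3 -m handwheel '[[60,0,0,0,0],[60,-50,100,-10,0],[60,-105,150,-10,0],[60,-140,180,-10,0],[60,-150,185,-10,0],[60,-150,185,-10,0],[60,-150,185,-10,0],[60,-150,185,-10,0]]' | grep tcp_pos
python3 - <<'E'
from h import *
im,c=snap("top","t12");tools(im)
w,cw=snap("wrist","w12");st()
for n,i,cc in(("top",cv2.imread("pics/top0.png"),cal("top")),("wrist",w,cw)):
    h=cv2.cvtColor(i,cv2.COLOR_BGR2HSV);b=cv2.inRange(h,(5,80,40),(18,255,220))
    m=np.zeros(b.shape,np.uint8);q=np.array([proj(n,p,cc) for p in((370,195,8),(505,215,8),(555,-50,8),(415,-85,8))]);cv2.fillPoly(m,[q.astype(int)],255)
    v,u=np.nonzero(b&m);P=np.float32([at(n,a,d,8,cc)[:2] for a,d in zip(u,v)])
    print(n,len(P),cv2.minAreaRect(P))
cv2.imwrite("pics/w12m.png",b&m)
E
```

```text
tcp_pos: [358.1, 133.4, 257.8]
tool len 192 near [ 399.1 -370.8] far [ 581.3 -310.8] mid [ 490.2 -340.8] ang 0.318 bgr [ 56.  67. 138.]
tool len 183 near [ 401.3 -256.3] far [ 574.6 -197.5] mid [ 487.9 -226.9] ang 0.327 bgr [62. 70. 77.]
tool len 131 near [ 433.6 -398.9] far [ 564.1 -393.5] mid [ 498.8 -396.2] ang 0.041 bgr [127. 142. 151.]
tool len 149 near [ 403.4 -287. ] far [ 551.8 -279.5] mid [ 477.6 -283.2] ang 0.05 bgr [ 91. 136. 157.]
t 18.2 tcp [358.6 133.7 257.1] F [ 0.7 -0.6 -0.3] T [-0.03 -0.04 -0.01] gap 60.2 g 0.0 x [ 0.977 -0.215  0.   ] y [-0.215 -0.977  0.   ] q [ 0.88 -0.19 -0.48  0.   -1.28  0.47]
top 3048 ((460.4960021972656, 66.37935638427734), (124.42387390136719, 260.5711669921875), 9.36736011505127)
wrist 14722 ((459.1026916503906, 65.89041137695312), (124.79572296142578, 260.0173034667969), 9.461957931518555)
```

```bash
python3 -c "
from h import *
rel(466,-234,30,.327)"
```

```text
shift [183.9 336.  227.1] turn -0.544
```

```bash
python3 -m handwheel '[[36,25,45,0,-0.1],[36,50,90,0,-0.2],[36,75,135,0,-0.3],[36,100,180,0,-0.4],[36,125,225,30,-0.5],[36,150,270,60,-0.544],[36,172,314,100,-0.544],[36,184,336,140,-0.544]]' 55 | grep tcp_pos
python3 -m handwheel '[[36,0,0,40,0],[36,0,0,80,0],[36,0,0,85,0],[36,0,0,85,0],[36,0,0,85,0]]' | grep tcp_pos
python3 -c "
from h import *
rel(466,-234,-14,.327)
im,c=snap('wrist','w13');st()
b=(cv2.cvtColor(im,cv2.COLOR_BGR2GRAY)<45).astype(np.uint8)
print([np.round(proj('wrist',p,c)) for p in((466,-234,7),(528,-213,7),(495,-224,7))])
for t in (20,35,50,62):
    x,y=466+t*np.cos(.327),-234+t*np.sin(.327);u,v=proj('wrist',(x,y,7),c);g=cv2.cvtColor(im,cv2.COLOR_BGR2GRAY)[int(v),int(u)-14:int(u)+15];print(int(u),int(v),g)
"
```

```text
tcp_pos: [457.0, -200.7, 153.4]
tcp_pos: [456.7, -198.1, 71.1]
shift [-2.9 36.9 85.1] turn 0.001
t 19.55 tcp [ 456.8 -198.    71.6] F [-1.1  0.4 -0.3] T [-0.06 -0.02  0.04] gap 35.9 g 0.0 x [0.947 0.322 0.002] y [ 0.322 -0.947  0.001] q [-0.01  0.2  -0.55  0.   -0.82  1.91]
[array([375., 249.]), array([378., 154.]), array([376., 206.])]
375 220 [53 55 50 49 46 52 51 52 50 47 32 14 16 14 15 16 15 17 14 19 24 37 48 52
 52 52 51 52 54]
376 199 [61 57 61 56 57 58 58 53 53 45 35 15 13 23 15 20 15 17 18 13 33 45 53 53
 51 56 52 53 53]
377 177 [54 49 45 43 42 46 46 53 50 44 30 21 18 17 21 18 16 16 20 25 47 59 57 52
 54 51 48 50 49]
377 159 [57 57 59 58 50 51 51 48 48 43 37 26 14 19 21 16 19 18 14 28 38 54 54 52
 54 49 53 52 55]
```

```bash
python3 -m handwheel '[[36,-3,37,0,0],[36,-3,37,20,0],[36,-3,37,50,0],[36,-3,37,75,0],[36,-3,37,83,0],[36,-3,37,85,0],[36,-3,37,85,0]]' | grep -E 'tcp_pos|wrist_f'
for i in 1 2 3 4; do python3 -m handwheel '[[36,0,0,1,0],[36,0,0,1.5,0]]' | grep -E 'tcp_pos|wrist_f'; done
```

```text
tcp_pos: [465.2, -234.0, -13.9]
wrist_force: [0.3, -0.2, 0.0]
tcp_pos: [464.9, -234.0, -15.6]
wrist_force: [-0.2, 0.2, -0.4]
tcp_pos: [464.1, -234.0, -17.9]
wrist_force: [-0.4, -0.3, 0.5]
tcp_pos: [463.9, -234.0, -19.8]
wrist_force: [0.9, 0.2, -0.4]
tcp_pos: [464.0, -234.0, -20.4]
wrist_force: [-5.0, 3.9, 18.8]
```

```bash
python3 -m handwheel '[[36,0,0,-2,0],[2,0,0,-2,0],[2,0,0,-2,0],[2,0,0,-2,0],[2,0,0,-2,0],[2,0,0,-2,0],[2,0,0,-2,0],[2,0,0,-2,0]]' 55 | grep -E 'tcp_pos|force|gap'
python3 -m handwheel '[[2,0,0,-30,0],[2,0,0,-70,0],[2,0,0,-110,0],[2,0,0,-110,0],[2,0,0,-110,0]]' 55 | grep -E 'tcp_pos|force|gap'
python3 -c "
from h import *
st();rel(475.9,-32.6,90,.1645)"
```

```text
tcp_pos: [463.9, -234.0, -19.3]
wrist_force: [-0.2, 0.1, -0.0]
finger_gap: 0.077
grasp_force: 55.0
tcp_pos: [464.6, -234.0, 91.9]
wrist_force: [0.0, 1.1, -1.2]
finger_gap: 0.076
grasp_force: 55.0
t 22.35 tcp [ 464.6 -234.    91.9] F [ 0.   1.1 -1.2] T [-0.05  0.03  0.03] gap 6.7 g 55.0 x [0.947 0.321 0.003] y [ 0.321 -0.947  0.001] q [-0.09  0.21 -0.48 -0.   -0.88  1.99]
shift [  75.4 -187.1    1.9] turn 0.162
```

```bash
python3 -m handwheel '[[2,15,-37,2,0.05],[2,30,-75,2,0.1],[2,45,-112,2,0.162],[2,60,-150,2,0.162],[2,75,-187,2,0.162],[2,75,-187,2,0.162],[2,75,-187,2,0.162],[2,75,-187,2,0.162]]' | grep tcp_pos
python3 -c "
from h import *
manip.capture('top');manip.capture('top');manip.capture('top');st();rel(475.9,-32.6,42,.1645);snap('wrist','w14')"
```

```text
tcp_pos: [474.1, -33.4, 87.9]
t 23.3 tcp [474.5 -33.9  88.4] F [-0.6 -0.5  0.2] T [-0.04 -0.   -0.03] gap 6.8 g 55.0 x [ 0.987  0.163 -0.001] y [ 0.163 -0.987  0.   ] q [ 0.34  0.14 -0.57 -0.   -0.86  1.39]
shift [ 1.6 -1.  46.4] turn -0.001
```

```bash
python3 -m handwheel '[[2,2,-1,15,0],[2,2,-1,35,0],[2,2,-1,46,0],[2,2,-1,46,0],[2,2,-1,46,0]]' 60| grep -E 'tcp_pos|wrist_f'
for i in 1 2 3 4 5 6; do python3 -m handwheel '[[2,0,0,3,0],[2,0,0,6,0],[2,0,0,6,0]]' 60| grep -E 'tcp_pos|wrist_f'; done
python3 -c "
from h import *
st()"
```

```text
tcp_pos: [476.8, -31.8, 43.0]
wrist_force: [0.9, -0.6, 0.3]
tcp_pos: [476.7, -31.5, 36.8]
wrist_force: [-0.8, 0.2, 0.5]
tcp_pos: [476.3, -31.6, 30.4]
wrist_force: [0.5, 0.1, -0.8]
tcp_pos: [476.3, -31.6, 24.3]
wrist_force: [0.3, -0.0, -0.2]
tcp_pos: [477.2, -31.6, 18.8]
wrist_force: [1.4, -1.6, 1.4]
tcp_pos: [476.8, -31.6, 12.4]
wrist_force: [3.0, -1.5, -1.9]
tcp_pos: [475.8, -31.5, 6.0]
wrist_force: [0.2, -0.2, 0.5]
t 25.65 tcp [475.8 -31.5   6. ] F [ 0.2 -0.2  0.5] T [-0.09  0.02 -0.02] gap 7.2 g 60.0 x [ 0.986  0.164 -0.002] y [ 0.164 -0.986 -0.   ] q [ 0.35  0.27 -0.66 -0.   -0.64  1.39]
```

```bash
for i in 1 2 3; do python3 -m handwheel '[[2,0,0,1,0],[2,0,0,1.5,0]]' 60| grep -E 'tcp_pos|wrist_f'; done
python3 -c "
from h import *
st()"
```

```text
tcp_pos: [476.4, -31.4, 5.4]
wrist_force: [-3.0, 1.5, 9.2]
tcp_pos: [476.5, -31.4, 5.2]
wrist_force: [-10.8, 3.5, 29.4]
tcp_pos: [476.6, -31.4, 5.0]
wrist_force: [-16.5, 5.0, 48.5]
t 26.25 tcp [476.6 -31.4   5. ] F [-16.5   5.   48.5] T [1.73 6.24 0.  ] gap 7.0 g 60.0 x [0.986 0.166 0.   ] y [ 0.166 -0.986  0.   ] q [ 0.35  0.27 -0.66  0.   -0.64  1.39]
```

```bash
python3 -m handwheel '[[24,0,0,-4,0],[24,0,0,-4,0],[24,0,0,-4,0],[24,0,0,-4,0],[24,0,0,-20,0],[24,0,0,-50,0],[24,0,0,-90,0],[24,0,0,-120,0]]' 55 | grep -E 'tcp_pos|wrist_f'
python3 -c "
from h import *
im,c=snap('top','t15');tools(im);rel(476,-283.3,40,.05)"
```

```text
tcp_pos: [476.9, -31.6, 123.9]
wrist_force: [1.0, -0.5, -1.0]
tool len 143 near [ 461.6 -146.4] far [ 604.9 -143.9] mid [ 533.2 -145.1] ang 0.017 bgr [62. 67. 70.]
tool len 192 near [ 398.6 -370.8] far [ 581.3 -310.8] mid [ 490.  -340.8] ang 0.317 bgr [ 58.  70. 143.]
tool len 133 near [ 432.9 -398.9] far [ 565.4 -393.6] mid [ 499.2 -396.3] ang 0.04 bgr [131. 145. 155.]
tool len 149 near [ 402.7 -287.1] far [ 551.9 -279.8] mid [ 477.3 -283.5] ang 0.049 bgr [ 94. 139. 161.]
shift [-46.  248.   88.2] turn 0.116
```

```bash
python3 -m handwheel '[[30,-8,40,0,0.05],[30,-16,83,0,0.116],[30,-24,125,0,0.116],[30,-32,170,20,0.116],[30,-40,210,50,0.116],[30,-46,248,70,0.116],[30,-46,248,88,0.116],[30,-46,248,88,0.116]]' 55 | grep -E 'tcp_pos|wrist_f'
python3 -m handwheel '[[30,0,0,0,0],[30,0,0,0,0]]' | grep -E 'tcp_pos|wrist_f'
python3 -c "
from h import *
rel(476,-283.3,-18.5,.05)"
```

```text
tcp_pos: [469.3, -284.2, 30.8]
wrist_force: [-0.5, 0.2, -0.2]
tcp_pos: [472.9, -283.3, 35.2]
wrist_force: [-0.9, -0.7, 0.1]
shift [ 3.   0.2 53.7] turn 0.001
```

```bash
python3 -m handwheel '[[30,3,0,20,0],[30,3,0,40,0],[30,3,0,50,0],[30,3,0,53,0],[30,3,0,53,0],[30,3,0,53,0]]' 55 | grep -E 'tcp_pos|wrist_f'
python3 -m handwheel '[[2,0,0,0,0],[2,0,0,0,0],[2,0,0,0,0],[2,0,0,0,0],[2,0,0,0,0],[2,0,0,0,0]]' 55 | grep -E 'tcp_pos|force|gap'
python3 -m handwheel '[[2,0,0,-30,0],[2,0,0,-70,0],[2,0,0,-110,0],[2,0,0,-110,0],[2,0,0,-110,0]]' 55 | grep -E 'tcp_pos|force|gap'
python3 -c "
from h import *
st();rel(467.7,16.7,88,.1645)"
```

```text
tcp_pos: [475.9, -283.6, -17.8]
wrist_force: [-0.6, 0.7, -0.3]
tcp_pos: [475.3, -283.6, -18.4]
wrist_force: [-1.1, 0.2, 4.3]
finger_gap: 0.09
grasp_force: 55.0
tcp_pos: [475.6, -283.5, 92.1]
wrist_force: [-0.7, 0.3, -1.0]
finger_gap: 0.088
grasp_force: 55.0
t 29.8 tcp [ 475.6 -283.5   92.1] F [-0.7  0.3 -1. ] T [-0.05  0.07  0.02] gap 7.7 g 55.0 x [0.999 0.049 0.002] y [ 0.049 -0.999  0.   ] q [-0.18  0.26 -0.41 -0.   -0.9   1.8 ]
shift [   6.8 -300.2    4.1] turn -0.116
```

```bash
python3 -m handwheel '[[2,1,-40,4,0],[2,2,-85,4,-0.05],[2,3,-130,4,-0.1],[2,4,-175,4,-0.116],[2,5,-220,4,-0.116],[2,6,-260,4,-0.116],[2,7,-300,4,-0.116],[2,7,-300,4,-0.116]]' | grep tcp_pos
python3 -m handwheel '[[2,0,0,0,0],[2,0,0,0,0],[2,0,0,0,0]]' | grep tcp_pos
python3 -c "
from h import *
st();rel(467.7,16.7,42,.1645)"
```

```text
tcp_pos: [466.8, 19.8, 86.2]
tcp_pos: [467.0, 15.4, 86.7]
t 30.9 tcp [467.   15.4  86.7] F [-0.4 -0.1  0.9] T [-0.07 -0.07 -0.02] gap 7.6 g 55.0 x [ 0.987  0.163 -0.001] y [ 0.163 -0.987  0.   ] q [ 0.46  0.13 -0.59 -0.   -0.85  1.28]
shift [ 1.  -1.2 44.7] turn -0.001
```

```bash
python3 -m handwheel '[[2,1,-2,15,0],[2,1,-2,35,0],[2,1,-2,45,0],[2,1,-2,55,0],[2,1,-2,62,0],[2,1,-2,65,0],[2,1,-2,68,0],[2,1,-2,71,0]]' 60| grep -E 'tcp_pos|wrist_f'
python3 -m handwheel '[[2,0,0,3,0],[2,0,0,6,0],[2,0,0,9,0],[2,0,0,9,0]]' 60| grep -E 'tcp_pos|wrist_f'
for i in 1 2; do python3 -m handwheel '[[2,0,0,1,0],[2,0,0,2,0]]' 60| grep -E 'tcp_pos|wrist_f'; done
python3 -c "
from h import *
st()"
```

```text
tcp_pos: [468.7, 18.3, 17.0]
wrist_force: [0.3, -3.9, 2.6]
tcp_pos: [467.5, 18.3, 6.7]
wrist_force: [1.8, -4.3, -0.8]
tcp_pos: [467.6, 18.3, 6.3]
wrist_force: [-10.0, -2.3, 33.1]
tcp_pos: [467.7, 18.3, 6.0]
wrist_force: [-19.2, -1.2, 58.3]
t 32.5 tcp [467.7  18.3   6. ] F [-19.2  -1.2  58.3] T [-0.66  7.2  -0.04] gap 7.8 g 60.0 x [ 0.986  0.166 -0.   ] y [ 0.166 -0.986  0.001] q [ 0.46  0.26 -0.68  0.   -0.64  1.27]
```

```bash
python3 -m handwheel '[[24,0,0,-4,0],[24,0,0,-4,0],[24,0,0,-4,0],[24,0,0,-4,0],[24,0,0,-20,0],[24,0,0,-50,0],[24,0,0,-90,0],[24,0,0,-120,0]]' 55 | grep -E 'tcp_pos|wrist_f'
python3 -c "
from h import *
im,c=snap('top','t16');tools(im);rel(468,-348,40,.317)"
```

```text
tcp_pos: [468.3, 18.7, 124.9]
wrist_force: [0.9, 1.6, -0.0]
tool len 192 near [ 398.8 -370.7] far [ 581.5 -310.8] mid [ 490.2 -340.7] ang 0.317 bgr [ 58.  70. 142.]
tool len 132 near [ 433.6 -398.9] far [ 565.4 -393.4] mid [ 499.5 -396.1] ang 0.041 bgr [131. 146. 155.]
shift [-64.4 361.8  88.7] turn -0.151
```

```bash
python3 -m handwheel '[[26,-8,45,0,-0.05],[26,-16,90,0,-0.1],[26,-24,135,0,-0.151],[26,-32,180,0,-0.151],[26,-40,225,0,-0.151],[26,-48,270,0,-0.151],[26,-56,315,0,-0.151],[26,-64,362,0,-0.151]]' 55 | grep -E 'tcp_pos|wrist_f'
python3 -m handwheel '[[26,0,0,30,0],[26,0,0,70,0],[26,0,0,80,0],[26,0,0,80,0],[26,0,0,80,0]]' | grep -E 'tcp_pos|wrist_f'
python3 -c "
from h import *
rel(468,-348,-18.5,.317)"
```

```text
tcp_pos: [464.1, -350.7, 122.4]
wrist_force: [1.6, -0.2, 1.1]
tcp_pos: [465.3, -349.1, 44.3]
wrist_force: [-0.6, 0.3, 0.7]
shift [ 2.9 -0.3 62.8] turn 0.0
```

```bash
python3 -m handwheel '[[26,3,0,20,0],[26,3,0,40,0],[26,3,0,58,0],[26,3,0,62,0],[26,3,0,62,0],[26,3,0,62,0]]' 55 | grep -E 'tcp_pos|wrist_f'
python3 -m handwheel '[[2,0,0,0,0],[2,0,0,0,0],[2,0,0,0,0],[2,0,0,0,0],[2,0,0,0,0],[2,0,0,0,0]]' 55 | grep -E 'tcp_pos|force|gap'
python3 -m handwheel '[[2,0,0,-30,0],[2,0,0,-70,0],[2,0,0,-110,0],[2,0,0,-110,0],[2,0,0,-110,0]]' 55 | grep -E 'tcp_pos|force|gap'
python3 -c "
from h import *
st();rel(459.3,67.2,88,.1645)"
```

```text
tcp_pos: [468.5, -348.4, -17.1]
wrist_force: [0.0, 0.4, 0.3]
tcp_pos: [467.6, -348.3, -18.2]
wrist_force: [-0.4, 1.5, 5.9]
finger_gap: 0.093
grasp_force: 55.0
tcp_pos: [467.7, -348.2, 92.2]
wrist_force: [-0.5, 0.1, -0.6]
finger_gap: 0.09
grasp_force: 55.0
t 36.35 tcp [ 467.7 -348.2   92.2] F [-0.5  0.1 -0.6] T [-0.07  0.04  0.04] gap 8.0 g 55.0 x [0.95  0.311 0.002] y [ 0.311 -0.95   0.001] q [-0.3   0.3  -0.34 -0.   -0.92  2.19]
shift [ 121.1 -397.4    4. ] turn 0.151
```

```bash
python3 -m handwheel '[[2,13,-43,4,0],[2,26,-86,4,0.05],[2,39,-129,4,0.1],[2,53,-173,4,0.151],[2,66,-217,4,0.151],[2,79,-260,4,0.151],[2,92,-303,4,0.151],[2,105,-346,4,0.151]]' | grep tcp_pos
python3 -m handwheel '[[2,14,-45,0,0],[2,16,-51,0,0],[2,16,-51,0,0],[2,16,-51,0,0],[2,16,-51,0,0]]' | grep tcp_pos
python3 -c "
from h import *
st();rel(459.3,67.2,42,.1645)"
```

```text
tcp_pos: [458.0, 14.8, 86.0]
tcp_pos: [466.2, 65.0, 86.7]
t 37.65 tcp [466.2  65.   86.7] F [-0.1 -0.3  0.3] T [-0.1  -0.03 -0.  ] gap 7.8 g 55.0 x [ 0.987  0.163 -0.001] y [ 0.163 -0.987  0.   ] q [ 0.56  0.14 -0.58 -0.   -0.85  1.18]
shift [-6.4 -3.3 44.7] turn -0.001
```

```bash
python3 -m handwheel '[[2,-6,-3,0,0],[2,-6,-3,15,0],[2,-6,-3,35,0],[2,-6,-3,45,0],[2,-6,-3,55,0],[2,-6,-3,62,0],[2,-6,-3,66,0],[2,-6,-3,70,0]]' 60| grep -E 'tcp_pos|wrist_f'
python3 -m handwheel '[[2,0,0,3,0],[2,0,0,6,0],[2,0,0,9,0],[2,0,0,9,0]]' 60| grep -E 'tcp_pos|wrist_f'
python3 -m handwheel '[[2,0,0,1,0],[2,0,0,2,0]]' 60| grep -E 'tcp_pos|wrist_f'
python3 -c "
from h import *
st()"
```

```text
tcp_pos: [461.0, 68.0, 17.8]
wrist_force: [0.9, -4.9, 5.6]
tcp_pos: [459.3, 67.4, 7.4]
wrist_force: [3.4, -3.9, -9.8]
tcp_pos: [459.6, 67.4, 6.5]
wrist_force: [-7.4, -4.8, 20.2]
t 39.05 tcp [459.6  67.4   6.5] F [-7.4 -4.8 20.2] T [-1.9   2.77 -0.07] gap 8.1 g 60.0 x [ 0.986  0.165 -0.002] y [ 0.165 -0.986  0.001] q [ 0.57  0.25 -0.69  0.   -0.64  1.16]
```

```bash
python3 -m handwheel '[[24,0,0,-4,0],[24,0,0,-4,0],[24,0,0,-4,0],[24,0,0,-4,0],[24,0,0,-20,0],[24,0,0,-50,0],[24,0,0,-90,0],[24,0,0,-120,0]]' 55 | grep -E 'tcp_pos|wrist_f'
python3 -c "
from h import *
im,c=snap('top','t17');tools(im);rel(497,-396.4,40,.041)"
```

```text
tcp_pos: [460.9, 68.6, 128.3]
wrist_force: [1.5, 0.9, -1.0]
tool len 131 near [ 433.6 -398.8] far [ 564.8 -393.7] mid [ 499.2 -396.2] ang 0.039 bgr [131. 145. 155.]
shift [-45.  465.2  91.7] turn 0.126
```

```bash
python3 -m handwheel '[[30,-4,45,0,0.05],[30,-9,90,0,0.1],[30,-14,138,0,0.126],[30,-18,186,0,0.126],[30,-23,234,0,0.126],[30,-27,282,0,0.126],[30,-32,330,0,0.126],[30,-37,378,0,0.126]]' 55 | grep -E 'tcp_pos|wrist_f'
python3 -c "
from h import *
rel(497,-396.4,40,.041)"
```

```text
tcp_pos: [486.1, -312.6, 126.0]
wrist_force: [1.6, 0.4, 0.1]
shift [ 7.6 84.2 86. ] turn -0.002
```

```bash
python3 -m handwheel '[[30,4,42,0,0],[30,8,84,0,0],[30,8,84,30,0],[30,8,84,70,0],[30,8,84,86,0],[30,8,84,86,0],[30,8,84,86,0]]' 55 | grep -E 'tcp_pos|wrist_f'
python3 -c "
from h import *
rel(497,-396.4,-18.5,.041)"
```

```text
tcp_pos: [497.7, -394.4, 40.4]
wrist_force: [0.0, -0.4, 0.0]
shift [-0.8  1.9 58.9] turn -0.001
```

```bash
python3 -m handwheel '[[30,0,2,20,0],[30,0,2,40,0],[30,0,2,55,0],[30,0,2,58.5,0],[30,0,2,58.5,0],[30,0,2,58.5,0]]' 55 | grep -E 'tcp_pos|wrist_f'
python3 -m handwheel '[[2,0,0,0,0],[2,0,0,0,0],[2,0,0,0,0],[2,0,0,0,0],[2,0,0,0,0],[2,0,0,0,0]]' 55 | grep -E 'tcp_pos|force|gap'
python3 -m handwheel '[[2,0,0,-30,0],[2,0,0,-70,0],[2,0,0,-110,0],[2,0,0,-110,0],[2,0,0,-110,0]]' 55 | grep -E 'tcp_pos|force|gap'
python3 -c "
from h import *
st();rel(442.9,166.2,88,.1645)"
```

```text
tcp_pos: [498.3, -396.6, -17.1]
wrist_force: [0.4, -1.1, 0.1]
tcp_pos: [497.6, -396.4, -17.9]
wrist_force: [-0.9, 0.9, 4.3]
finger_gap: 0.075
grasp_force: 55.0
tcp_pos: [498.1, -396.4, 92.9]
wrist_force: [-0.6, 0.3, -0.9]
finger_gap: 0.077
grasp_force: 55.0
t 43.1 tcp [ 498.1 -396.4   92.9] F [-0.6  0.3 -0.9] T [-0.01  0.03 -0.  ] gap 6.7 g 55.0 x [0.999 0.039 0.002] y [ 0.039 -0.999  0.001] q [-0.37  0.38 -0.22 -0.   -0.97  1.98]
shift [ -33.2 -564.3    4.4] turn -0.125
```

```bash
python3 -m handwheel '[[2,-3,-45,0,0],[2,-6,-90,0,0],[2,-9,-137,0,0],[2,-11,-185,0,0],[2,-14,-233,0,0],[2,-17,-281,0,0],[2,-20,-329,0,0],[2,-23,-377,0,0]]' | grep tcp_pos
python3 -m handwheel '[[2,-3,-48,4,-0.05],[2,-6,-96,4,-0.125],[2,-8,-144,4,-0.125],[2,-10,-187,4,-0.125],[2,-10,-187,4,-0.125],[2,-10,-187,4,-0.125],[2,-10,-187,4,-0.125]]' | grep tcp_pos
python3 -c "
from h import *
st();rel(442.9,166.2,42,.1645)"
```

```text
tcp_pos: [458.2, -18.9, 90.7]
tcp_pos: [441.6, 165.0, 86.8]
t 44.6 tcp [441.6 165.   86.8] F [-0.7 -1.  -0.4] T [-0.14  0.   -0.07] gap 6.9 g 55.0 x [ 0.987  0.163 -0.002] y [ 0.163 -0.987  0.001] q [ 0.78  0.14 -0.58 -0.   -0.85  0.96]
shift [ 1.5 -1.  44.8] turn -0.001
```

```bash
python3 -m handwheel '[[2,2,-1,15,0],[2,2,-1,35,0],[2,2,-1,45,0],[2,2,-1,55,0],[2,2,-1,62,0],[2,2,-1,65,0],[2,2,-1,68,0],[2,2,-1,71,0]]' 60| grep -E 'tcp_pos|wrist_f'
python3 -m handwheel '[[2,0,0,3,0],[2,0,0,6,0],[2,0,0,9,0],[2,0,0,9,0]]' 60| grep -E 'tcp_pos|wrist_f'
python3 -m handwheel '[[2,0,0,1,0],[2,0,0,2,0]]' 60| grep -E 'tcp_pos|wrist_f'
python3 -c "
from h import *
st()"
```

```text
tcp_pos: [444.2, 166.4, 17.2]
wrist_force: [2.1, -7.5, 2.1]
tcp_pos: [444.0, 166.9, 7.6]
wrist_force: [1.3, -3.9, -0.6]
tcp_pos: [444.1, 166.9, 6.8]
wrist_force: [-8.6, -6.6, 28.1]
t 46.0 tcp [444.1 166.9   6.8] F [-8.6 -6.6 28.1] T [-2.32  3.16  0.02] gap 6.5 g 60.0 x [ 0.986  0.164 -0.   ] y [ 0.164 -0.986  0.001] q [ 0.78  0.26 -0.67  0.   -0.64  0.96]
```

```bash
python3 -m handwheel '[[24,0,0,-4,0],[24,0,0,-4,0],[24,0,0,-4,0],[24,0,0,-4,0],[24,0,0,-50,0],[24,0,0,-100,0],[24,0,0,-150,0],[24,0,0,-200,0]]' 55 | grep -E 'tcp_pos|wrist_f'
python3 -c "
from h import *
rel(520,125,210,-.24)"
```

```text
tcp_pos: [443.8, 167.2, 207.9]
wrist_force: [0.5, 2.0, -1.2]
shift [68.2 54.1 -2.2] turn 0.404
```

```bash
python3 -m handwheel '[[40,20,20,-2,0.14],[40,45,40,-2,0.28],[40,68,54,-2,0.404],[40,68,54,-2,0.404],[40,68,54,-2,0.404],[40,68,54,-2,0.404]]' | grep tcp_pos
python3 - <<'E'
from h import *
im,c=snap("wrist","w18");st()
g=cv2.cvtColor(im,cv2.COLOR_BGR2GRAY)
q=np.array([proj("wrist",p,c) for p in((608,80,156),(608,125,156),(540,140,156),(540,95,156))])
m=np.zeros(g.shape,np.uint8);cv2.fillPoly(m,[q.astype(int)],1)
n,l,s,ce=cv2.connectedComponentsWithStats(((g<45)&(m>0)).astype(np.uint8))
for i in range(1,n):
    if s[i,4]>60:
        v,u=np.nonzero(l==i);P=np.float32([at("wrist",a,b,156,c)[:2] for a,b in zip(u,v)]);print(s[i,:5],cv2.minAreaRect(P))
# lumps on table
lumps(im,(150,20,560,265),S=120,V=60,amin=25,n_="wrist",c=c)
E
```

```text
tcp_pos: [519.6, 125.3, 207.5]
t 47.45 tcp [519.5 125.5 207.7] F [0.1 0.2 0.1] T [-0.   -0.02 -0.02] gap 40.2 g 0.0 x [ 0.972 -0.236 -0.   ] y [-0.236 -0.972 -0.   ] q [ 0.6   0.12 -0.29 -0.   -1.16  0.73]
[ 317  130   21   67 1156] ((574.3161010742188, 108.79798889160156), (11.811872482299805, 41.917755126953125), 74.90567779541016)
[347 149  14  26 176] ((571.7041625976562, 92.17405700683594), (16.679941177368164, 4.976268768310547), 10.039055824279785)
136 [14 12] [349.   70.6] [653.5  64.4]
102 [12 10] [326.6  75.4] [653.7  87.6]
25 [ 6 11] [444.8 113.8] [590.1 -24.5]
27 [ 5 11] [450.9 126.3] [575.9 -28.4]
131 [12 15] [291.1 131.5] [605.8 136.4]
146 [14 14] [268.5 152.4] [590.8 164.2]
179 [17 16] [471.8 162.3] [533.6 -44.7]
597 [46 29] [439.4 175.1] [527.3  -5. ]
590 [44 31] [394.3 193.4] [518.7  47.3]
572 [24 46] [487.3 213.1] [474.  -54.3]
287 [20 48] [472.8 219.1] [471.1 -35.5]
1344 [38 58] [452.9 225.5] [469.4 -10.8]
1275 [92 47] [323.7 222.4] [505.6 126.7]
1398 [42 52] [411.  241.2] [463.2  39.3]
109 [16 42] [430.3 237.5] [462.1  17.1]
898 [39 33] [364.6 250.4] [465.2  91.1]
221 [19 20] [266.  246.4] [494.7 193.3]
161 [16 18] [340.3 256.5] [464.7 118. ]
297 [34 13] [318.  259.6] [467.  142.3]
25 [10  4] [479.3 262.8] [417.8 -37.3]
```

```bash
python3 -c "
from h import *
rel(575,108.7,115,-.263)"
python3 -m handwheel '[[40,25,8,0,0.02],[40,57,3,0,0.024],[40,57,3,0,0.024],[40,57,3,0,0.024]]' | grep tcp_pos
python3 -c "
from h import *
rel(575,108.7,115,-.263)"
```

```text
shift [57.9  3.2 92.7] turn 0.025
tcp_pos: [574.4, 109.0, 207.4]
shift [ 0.7  0.1 92.4] turn -0.0
```

```bash
python3 -m handwheel '[[40,0,0,30,0],[40,0,0,60,0],[40,0,0,80,0],[40,0,0,92,0],[40,0,0,92,0],[40,0,0,92,0]]' | grep -E 'tcp_pos|wrist_f'
python3 -m handwheel '[[4,0,0,0,0],[4,0,0,0,0],[4,0,0,0,0],[4,0,0,0,0],[4,0,0,0,0],[4,0,0,0,0]]' 58 | grep -E 'tcp_pos|force|gap'
python3 -m handwheel '[[4,0,0,-5,0],[4,0,0,-15,0],[4,0,0,-30,0],[4,0,0,-50,0],[4,0,0,-70,0],[4,0,0,-70,0],[4,0,0,-70,0]]' 58 | grep -E 'tcp_pos|force|gap'
python3 -c "
from h import *
st();rel(405,-262,185,-.263)"
```

```text
tcp_pos: [575.0, 109.1, 116.8]
wrist_force: [0.2, 0.3, 0.4]
tcp_pos: [574.9, 108.8, 116.0]
wrist_force: [-0.2, -0.3, 1.7]
finger_gap: 0.13
grasp_force: 58.0
tcp_pos: [574.8, 108.9, 186.4]
wrist_force: [0.3, -0.4, -2.1]
finger_gap: 0.134
grasp_force: 58.0
t 49.75 tcp [574.8 108.9 186.4] F [ 0.3 -0.4 -2.1] T [0.   0.11 0.01] gap 11.8 g 58.0 x [ 0.965 -0.261  0.001] y [-0.261 -0.965 -0.001] q [ 0.52  0.22 -0.22 -0.   -1.13  0.79]
shift [-67.2 402.4   0.9] turn -0.001
```

```bash
python3 -m handwheel '[[4,-4,25,0,0],[4,-10,65,0,0],[4,-18,105,0,0],[4,-25,150,0,0],[4,-32,195,0,0],[4,-39,240,0,0],[4,-47,285,0,0],[4,-54,325,0,0]]' 58 | grep -E 'tcp_pos'
python3 -m handwheel '[[4,-7,40,0,0],[4,-13,77,0,0],[4,-13,77,0,0],[4,-13,77,20,0],[4,-13,77,40,0],[4,-13,77,60,0],[4,-13,77,60,0],[4,-13,77,60,0]]' 58 | grep -E 'tcp_pos|force'
python3 -c "
from h import *
st();rel(405,-262,36,-.263)"
```

```text
tcp_pos: [436.0, -192.4, 185.1]
tcp_pos: [405.1, -261.7, 125.7]
wrist_force: [0.3, 0.6, -0.1]
grasp_force: 58.0
t 51.35 tcp [ 405.1 -261.7  125.7] F [ 0.3  0.6 -0.1] T [ 0.01  0.06 -0.  ] gap 11.3 g 58.0 x [ 0.966 -0.26  -0.002] y [-0.26  -0.966  0.   ] q [-0.16  0.11 -0.51  0.   -0.95  1.47]
shift [ 0.2  0.3 89.7] turn -0.0
```

```bash
python3 -m handwheel '[[4,0,0,30,0],[4,0,0,60,0],[4,0,0,78,0],[4,0,0,85,0],[4,0,0,85,0],[4,0,0,85,0]]' 58 | grep -E 'tcp_pos|wrist_f'
for i in 1 2 3; do python3 -m handwheel '[[4,0,0,1,0],[4,0,0,2,0],[4,0,0,2,0]]' 58 | grep -E 'tcp_pos|wrist_f'; done
```

```text
tcp_pos: [406.3, -262.1, 42.0]
wrist_force: [0.1, 0.9, -0.4]
tcp_pos: [405.5, -261.9, 39.2]
wrist_force: [0.2, 0.1, -1.4]
tcp_pos: [405.1, -261.9, 36.7]
wrist_force: [-1.8, 0.2, -1.8]
tcp_pos: [405.4, -262.0, 34.9]
wrist_force: [0.0, -0.4, 2.9]
```

```bash
python3 -m handwheel '[[11,0,0,0,0],[12,0,0,0,0],[14,0,0,0,0],[18,0,0,0,0],[26,0,0,0,0],[40,0,0,0,0],[40,0,0,0,0],[40,0,0,0,0]]' 5 | grep -E 'tcp_pos|force'
python3 -m handwheel '[[40,0,0,-30,0],[40,0,0,-70,0],[40,0,0,-120,0],[40,0,0,-160,0],[40,0,0,-160,0]]' 20 | grep -E 'tcp_pos|force'
python3 -c "
from h import *
rel(530,140,205,-.263)"
```

```text
tcp_pos: [405.3, -261.9, 34.8]
wrist_force: [0.1, 0.3, 0.2]
grasp_force: 0.0
tcp_pos: [408.4, -263.2, 200.9]
wrist_force: [0.2, 0.4, -0.4]
grasp_force: 0.0
shift [  12.6 -420.9   -4.3] turn 0.0
```

```bash
python3 -m handwheel '[[87,0,-25,0,0],[87,3,-70,0,0],[87,3,-115,0,0],[87,5,-160,0,0],[87,6,-205,0,0],[87,8,-250,0,0],[87,10,-295,0,0],[87,11,-340,0,0]]' 20 | grep -E 'tcp_pos'
python3 -c "
from h import *
rel(575.2,148.6,150,-.785)"
```

```text
tcp_pos: [504.6, 65.4, 194.6]
shift [ 46.5 -98.7  44.6] turn 0.521
```

```bash
python3 -m handwheel '[[87,20,-40,0,0.14],[87,46,-80,20,0.28],[87,46,-98,44,0.42],[87,46,-98,44,0.521],[87,46,-98,44,0.521],[87,46,-98,44,0.521],[87,46,-98,44,0.521]]' 20 | grep -E 'tcp_pos'
python3 - <<'E'
from h import *
im,c=snap("wrist","w20");st();rel(575.2,148.6,-17,-.785)
print([np.round(proj("wrist",p,c)) for p in((590.8,164.2,8),(605.8,136.4,8),(652.5,87.7,100))])
lumps(im,(150,60,520,275),S=110,V=60,amin=40,n_="wrist",c=c)
t,_=snap("top","t20");tools(t)
E
```

```text
tcp_pos: [574.6, 145.8, 151.5]
t 55.7 tcp [574.7 145.8 151.6] F [ 0.1 -0.4  0.5] T [-0.02  0.07 -0.  ] gap 87.6 g 0.0 x [ 0.709 -0.706  0.   ] y [-0.706 -0.709 -0.001] q [ 0.58  0.26 -0.25  0.   -1.06  0.21]
shift [ -1.7  -2.1 168.6] turn 0.002
[array([295., 223.]), array([305., 189.]), array([300., 102.])]
166 [26 23] [454.9  87.7] [578.6 -26.3]
193 [16 18] [324.7  93.6] [653.3  64.6]
247 [22 20] [498.7 112.5] [533.6 -45. ]
142 [15 13] [305.7 112.3] [653.2  87.8]
981 [ 67 103] [476.7 151.7] [521.6  -1.9]
326 [28 25] [327.5 134.2] [626.2  88.1]
55 [11 12] [514.8 156.6] [491.1 -30.2]
965 [27 57] [508.3 183. ] [476.7  -8. ]
2087 [108 116] [417.3 221.5] [513.1  84. ]
192 [16 17] [304.7 188.9] [606.1 136.2]
1719 [56 61] [484.2 228.2] [460.6  39.4]
178 [33 32] [501.8 213.8] [458.3  16.4]
200 [16 18] [295.2 222.3] [591.  163.8]
56 [35 29] [474.9 249.6] [450.9  60. ]
1073 [61 30] [448.2 263.7] [459.9  88.8]
tool len 51 near [ 523.5 -236.9] far [ 554.2 -277.8] mid [ 538.8 -257.4] ang -0.927 bgr [78. 85. 90.]
tool len 44 near [ 456.6 -284.3] far [ 490.  -312.7] mid [ 473.3 -298.5] ang -0.704 bgr [79. 86. 91.]
tool len 44 near [ 384.3 -266.1] far [ 427.6 -275.4] mid [ 406.  -270.8] ang -0.211 bgr [58. 63. 68.]
```

```bash
python3 -m handwheel '[[87,-2,-2,40,0],[87,-2,-2,80,0],[87,-2,-2,120,0],[87,-2,-2,150,0],[87,-2,-2,165,0],[87,-2,-2,170,0],[87,-2,-2,170,0],[87,-2,-2,170,0]]' 15 | grep -E 'tcp_pos|wrist_f'
python3 -m handwheel '[[5,0,0,0.5,0],[5,0,0,0.5,0],[5,0,0,0.5,0],[5,0,0,0.5,0],[5,0,0,0.5,0],[5,0,0,0.5,0],[5,0,0,0.5,0],[5,0,0,0.5,0]]' 15 | grep -E 'tcp_pos|force|gap'
python3 -m handwheel '[[5,0,0,0,0],[5,0,0,0,0],[5,0,0,0,0],[5,0,0,0,0]]' 15 | grep -E 'tcp_pos|force|gap'
```

```text
tcp_pos: [575.4, 149.3, -17.9]
wrist_force: [-0.3, 0.1, 0.3]
tcp_pos: [574.5, 148.9, -19.8]
wrist_force: [0.4, -0.5, -0.1]
finger_gap: 0.326
grasp_force: 0.0
tcp_pos: [574.5, 148.9, -19.7]
wrist_force: [0.1, 0.1, 0.5]
finger_gap: 0.142
grasp_force: 15.0
```

```bash
python3 -m handwheel '[[5,0,0,0,0],[5,0,0,-30,0],[5,0,0,-70,0],[5,0,0,-110,0],[5,0,0,-145,0],[5,0,0,-145,0],[5,0,0,-145,0]]' 30 | grep -E 'tcp_pos|force|gap'
python3 -c "
from h import *
rel(652.5,87.7,125)"
```

```text
tcp_pos: [574.8, 149.2, 126.3]
wrist_force: [-0.5, -0.0, 0.2]
finger_gap: 0.131
grasp_force: 30.0
shift [ 98.5 -11.4   1.3] turn 0
```

```bash
python3 -m handwheel '[[5,30,-3,0,0],[5,65,-7,0,0],[5,98,-11,0,0],[5,98,-11,0,0],[5,98,-11,20,0],[5,98,-11,40,0],[5,98,-11,40,0],[5,98,-11,40,0]]' 30 | grep -E 'tcp_pos|force|gap'
python3 -m handwheel '[[28,0,0,0,0],[28,0,0,0,0],[28,0,0,0,0],[28,0,0,0,0],[28,0,0,0,0],[28,0,0,-50,0],[60,0,0,-80,0]]' 30 | grep -E 'tcp_pos|force|gap'
python3 - <<'E'
from h import *
rel(594.6,124.7,60,-.785)
im,_=snap("side","s21");lumps(im,(305,225,352,275),S=60,V=40,n_="side",amin=4)
E
```

```text
tcp_pos: [650.9, 87.3, 84.4]
wrist_force: [0.7, -0.1, 0.7]
finger_gap: 0.137
grasp_force: 30.0
tcp_pos: [652.2, 87.3, 167.7]
wrist_force: [1.1, 0.6, 0.5]
finger_gap: 0.363
grasp_force: 0.0
shift [-67.3  14.3 107.6] turn 0.001
56 [11 10] [347.6 227.8] [814.2 263.3]
24 [5 6] [306.6 257.5] [607.4 133.9]
45 [9 7] [331.2 260.7] [662.9  87.4]
21 [5 7] [319.9 262. ] [630.3  93.9]
```

```bash
python3 -c "
from h import *
rel(589.8,132.7,60,-.785)"
python3 -m handwheel '[[70,-35,5,0,0],[70,-72,10,0,0],[70,-76,12,0,0],[70,-76,12,0,0],[70,-76,12,40,0],[70,-76,12,80,0],[70,-76,12,80,0],[70,-76,12,80,0]]' 10| grep -E 'tcp_pos|force|gap'
python3 -c "
from h import *
rel(589.8,132.7,-18,-.785)"
```

```text
shift [-78.4  15.  113. ] turn 0.001
tcp_pos: [590.0, 132.0, 85.4]
wrist_force: [-0.5, -0.5, 0.7]
finger_gap: 0.795
grasp_force: 0.0
shift [ -0.6  -0.6 103.4] turn 0.0
```

Descend slowly in stages, watching for contact with the jar.

```bash
python3 -m handwheel '[[70,-1,-1,30,0],[70,-1,-1,50,0],[70,-1,-1,65,0],[70,-1,-1,75,0],[70,-1,-1,75,0]]' 10| grep -E 'tcp_pos|wrist_f'
python3 -m handwheel '[[70,0,0,5,0],[70,0,0,10,0],[70,0,0,15,0],[70,0,0,20,0],[70,0,0,25,0],[70,0,0,29.5,0],[70,0,0,29.5,0]]' 10| grep -E 'tcp_pos|wrist_f'
python3 -m handwheel '[[5,0,0,0,0],[5,0,0,0,0],[5,0,0,0,0],[5,0,0,0,0],[5,0,0,0,0],[5,0,0,0,0],[5,0,0,0,0],[5,0,0,0,0]]' 12| grep -E 'tcp_pos|force|gap'
python3 -m handwheel '[[5,0,0,0,0],[5,0,0,0,0],[5,0,0,0,0]]' 12| grep -E 'tcp_pos|force|gap'
```

```text
tcp_pos: [590.0, 134.1, 10.7]
wrist_force: [-0.3, -0.4, -0.7]
tcp_pos: [588.8, 133.8, -20.1]
wrist_force: [-0.9, -0.7, 0.3]
tcp_pos: [589.3, 134.1, -19.2]
wrist_force: [-0.5, -1.2, -0.1]
finger_gap: 0.13
grasp_force: 0.2
tcp_pos: [589.3, 134.1, -19.2]
wrist_force: [-0.4, 0.2, -0.7]
finger_gap: 0.072
grasp_force: 10.7
```

```bash
python3 -m handwheel '[[5,-5,0,0,0],[5,-15,0,0,0],[5,-25,0,0,0],[5,-32,0,0,0],[5,-32,0,0,0]]' 12| grep -E 'tcp_pos|force|gap'
python3 -m handwheel '[[50,0,0,0,0],[50,0,0,0,0],[50,0,0,0,0],[50,0,0,0,0],[50,0,0,-40,0],[50,0,0,-90,0],[50,0,0,-130,0],[50,0,0,-130,0]]' 12| grep -E 'tcp_pos|force|gap'
python3 - <<'E'
from h import *
im,c=snap("wrist","w22");st()
lumps(im,(200,60,420,300),S=110,V=60,amin=40,n_="wrist",c=c)
E
```

```text
tcp_pos: [565.9, 157.7, -19.1]
wrist_force: [0.6, 0.1, 0.3]
finger_gap: 0.073
grasp_force: 10.7
tcp_pos: [570.4, 158.2, 117.4]
wrist_force: [0.6, 0.3, 0.3]
finger_gap: 0.572
grasp_force: 0.0
t 64.45 tcp [568.7 157.6 114.3] F [ 0.1  0.3 -0.9] T [ 0.01  0.08 -0.03] gap 50.0 g 0.0 x [ 0.708 -0.707  0.002] y [-0.707 -0.707 -0.006] q [ 0.6   0.29 -0.31  0.   -0.97  0.18]
248 [18 20] [333.5  73.9] [653.4  64.4]
234 [18 18] [302.7  79. ] [667.4  84.1]
183 [17 14] [313.2  95.1] [652.4  87.5]
371 [32 24] [336.9 117.8] [626.7  87.3]
181 [15 22] [406.5 178.5] [554.   80.9]
237 [17 18] [327.1 215.3] [577.2 147.2]
893 [42 54] [403.4 257.6] [506.8 127. ]
158 [16 19] [370.2 292.9] [503.3 168.3]
```

```bash
python3 -c "
from h import *
rel(577.2,147.2,-19.3,-.785)"
```

```text
shift [ 13.1   2.2 133.7] turn 0.0
```

```bash
python3 -m handwheel '[[50,13,2,30,0],[50,13,2,70,0],[50,13,2,110,0],[50,13,2,128,0],[50,13,2,133,0],[50,13,2,133,0]]' 15| grep -E 'tcp_pos|wrist_f'
python3 -m handwheel '[[5,0,0,0,0],[5,0,0,0,0],[5,0,0,0,0],[5,0,0,0,0],[5,0,0,0,0],[5,0,0,0,0],[5,0,0,0,0],[5,0,0,0,0]]' 15| grep -E 'tcp_pos|force|gap'
python3 -m handwheel '[[5,0,0,0,0],[5,0,0,-30,0],[5,0,0,-70,0],[5,0,0,-110,0],[5,0,0,-145,0],[5,0,0,-145,0],[5,0,0,-145,0]]' 30 | grep -E 'tcp_pos|force|gap'
python3 -c "
from h import *
rel(652.5,87.7,125)"
```

```text
tcp_pos: [573.0, 145.0, -23.0]
wrist_force: [0.1, -0.1, 0.1]
tcp_pos: [574.5, 146.1, -22.2]
wrist_force: [0.2, 0.3, -1.2]
finger_gap: 0.141
grasp_force: 15.0
tcp_pos: [574.8, 146.4, 123.8]
wrist_force: [0.2, -0.1, -1.7]
finger_gap: 0.127
grasp_force: 30.0
shift [ 96.5 -13.4  -1.2] turn 0
```

```bash
python3 -m handwheel '[[5,30,-4,0,0],[5,65,-9,0,0],[5,96,-13,0,0],[5,96,-13,0,0],[5,96,-13,20,0],[5,96,-13,38,0],[5,96,-13,38,0],[5,96,-13,38,0]]' 30 | grep -E 'tcp_pos|force|gap'
python3 -m handwheel '[[28,0,0,0,0],[28,0,0,0,0],[28,0,0,0,0],[28,0,0,0,0],[28,0,0,0,0],[28,0,0,-50,0],[60,0,0,-80,0]]' 30 | grep -E 'tcp_pos|force|gap'
python3 -m handwheel '[[60,-50,0,-20,0],[60,-100,0,-30,0],[60,-150,0,-30,0],[60,-150,0,-30,0],[60,-150,0,-30,0]]' 30 | grep -E 'tcp_pos'
python3 - <<'E'
from h import *
im,c=snap("wrist","w23");st();lumps(im,(150,60,520,275),S=110,V=60,amin=40,n_="wrist",c=c)
u,v=proj("wrist",(652.5,87.7,50),c);print(u,v)
E
```

```text
tcp_pos: [650.9, 87.3, 83.9]
wrist_force: [0.7, 0.5, -0.2]
finger_gap: 0.129
grasp_force: 30.0
tcp_pos: [652.3, 87.3, 167.2]
wrist_force: [1.4, 0.2, 1.8]
finger_gap: 0.362
grasp_force: 0.0
tcp_pos: [544.8, 194.6, 195.6]
t 68.6 tcp [545.4 193.8 195.2] F [ 0.2 -1.  -0.1] T [ 0.02 -0.04 -0.  ] gap 60.2 g 0.0 x [ 0.709 -0.706  0.   ] y [-0.706 -0.709 -0.001] q [ 0.68  0.21 -0.22  0.   -1.15  0.11]
132 [20 11] [322.6  64.3] [650.1  89.6]
135 [18 13] [492.1  65. ] [533.2 -45.8]
620 [37 45] [472.6  91.1] [527.5  -7. ]
59 [ 8 13] [516.7  89.5] [495.5 -50.8]
138 [19 21] [511.2 104.6] [488.  -33.4]
2132 [110 133] [413.1 170.8] [510.5  99.1]
1105 [51 56] [504.2 129.2] [474.1  -8. ]
66 [12 10] [387.5 115.9] [568.5  80.1]
257 [44 38] [498.4 152.2] [460.5  14.3]
1445 [50 57] [483.2 166.9] [460.9  38.6]
121 [34 31] [469.1 190. ] [453.5  67.1]
1569 [54 57] [454.8 204.2] [453.2  89.1]
480 [44 37] [440.6 224. ] [448.2 114.6]
1543 [59 52] [425.4 242.7] [444.7 139.9]
90 [18 22] [490.9 233.7] [397.8  78.4]
721 [67 43] [377.1 258. ] [469.1 188.3]
206 [38 27] [414.5 261.2] [437.5 162. ]
43 [10 10] [465.  266.6] [390.5 124.6]
322.1666124990177 51.53759842104449
```

```bash
python3 -m handwheel '[[60,-50,0,-20,0],[60,-100,0,-30,0],[60,-150,-20,-30,0],[60,-200,-40,-30,0],[60,-250,-40,-30,0],[60,-300,-40,-30,0],[60,-300,-40,-30,0],[60,-300,-40,-30,0]]' 30 | grep -E 'tcp_pos|wrist_f'
python3 - <<'E'
from h import *
t,_=snap("top","t24");s,_=snap("side","s24");w,_=snap("wrist","w24")
r=lambda i,b,z:cv2.resize(i[b[1]:b[3],b[0]:b[2]],z,interpolation=cv2.INTER_CUBIC)
cv2.imwrite("pics/fin.png",np.vstack([np.hstack([r(t,(230,245,360,325),(480,300)),r(s,(300,190,370,280),(320,300))]),np.hstack([r(s,(220,180,420,400),(400,300)),r(t,(150,180,490,335),(400,300))])]))
E
```

```text
tcp_pos: [361.3, 434.6, 224.2]
wrist_force: [0.7, -0.1, -0.0]
```

View pics/fin.png

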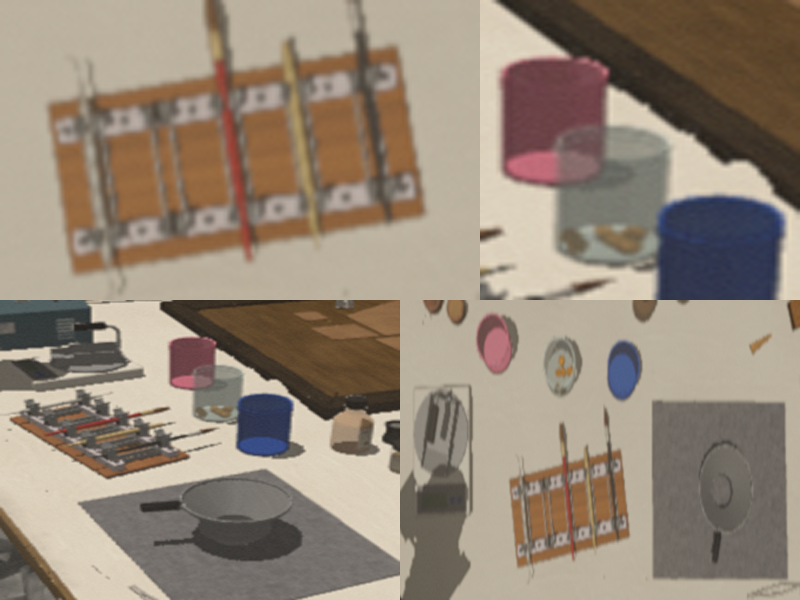

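```bash
python3 -c "
from h import *
st();print(manip.job_done())"
```

```text
t 69.55 tcp [362.7 432.8 224.5] F [-0.3 -0.7 -0.1] T [-0.04  0.01 -0.01] gap 60.1 g 0.0 x [ 0.706 -0.708  0.   ] y [-0.708 -0.706  0.001] q [ 1.22  0.16 -0.2   0.   -1.2  -0.44]
the job is handed in; nothing more can be done
None
```

I handed the job in at about 70 s with no verdict returned: all four tools are pressed home in the rack, the scoop stands upright on the balance and the funnel spout down on the mat, and the lumps are in the jar (four through the funnel; two spilled when the grip slackened, so I picked them off the table and dropped them straight in).

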